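# Click the ceramic resistor holders onto the sloping clip rail in size order

## Task

Click the three white ceramic resistor holders into the spring clips of the sloping rack in order of length, the longest at the left as seen from the robot, the medium one in the middle and the shortest at the right. Push each one fully home in both of its clips, its length centred on the pair to within about 1 cm and running up the slope. Let go of them, and leave the other things on the bench where they are.

Things in the scene. Friction and masses are not known exactly. Their poses are not given: they have to be found in the camera images.
- long_centre (a point): white ceramic resistor holder, the longest: a round ceramic tube 30 mm in diameter, 160 mm long over all, with a square steel plate 40 x 40 x 6 mm at each end on which it lies (tube axis 20 mm above the table). This point is its centre, half-way along, on the tube's axis; x runs along the tube. Both ends are alike; its turn about its own axis does not matter. About 0.19 kg
- medium_centre (a point): white ceramic resistor holder, the medium one: a round ceramic tube 30 mm in diameter, 130 mm long over all, with a square steel plate 40 x 40 x 6 mm at each end on which it lies (tube axis 20 mm above the table). This point is its centre, half-way along, on the tube's axis; x runs along the tube. Both ends are alike; its turn about its own axis does not matter. About 0.16 kg
- short_centre (a point): white ceramic resistor holder, the shortest: a round ceramic tube 30 mm in diameter, 100 mm long over all, with a square steel plate 40 x 40 x 6 mm at each end on which it lies (tube axis 20 mm above the table). This point is its centre, half-way along, on the tube's axis; x runs along the tube. Both ends are alike; its turn about its own axis does not matter. About 0.13 kg
- station_left (a point): left station (robot's left) of the clip rack: where a holder's centre lies when clicked fully home. x points up the slope, the way the tube lies when seated; y runs to the left along the bars; z points straight out of the sloping bed (tipped 35 degrees from vertical towards the robot): push a holder in along -z. Stations are 90 mm apart; all three are alike
- station_middle (a point): middle station, axes as at the left. Each station has two spring clips, 29 mm up and down the slope from this point, 10 mm wide along the tube. A clip is two sprung jaws, one each side of the tube, with round 8 mm noses centred 8 mm above (+z) the seated tube's axis, 31 mm apart at rest; each gives up to 8 mm sideways and snaps over the tube. Their flared lips end 21 mm above this point
- station_right (a point): right station, axes as at the left. A tube meets the jaw noses about 19 mm before home (a holder just laid there stays on top); pushing both clips open takes about 10 to 16 N. Home, the tube rests on two steel bars, 12 mm wide, tops 15 mm below (-z) this point; the bed's face is 37 mm below it. The 46 mm between the two bars and clips is free for the fingers
- rack: the clip rack, fixed to the bench: wooden base 180 x 280 x 12 mm with a 200 x 280 mm wooden bed on top that rises away from the robot at 35 degrees, its top edge 137 mm high, carrying two steel bars across it with six spring clips. Origin at the centre of the base's underside, x away from the robot, z up
- radio_shell: bystander: turquoise radio shell, 75 x 210 x 130 mm, standing upright left of the rack; origin at the centre of its underside
- carry_handle: bystander: flat black rubber carry handle, 22 x 166 x 10 mm, lying beyond the ceramic holders; origin at the centre of its underside
- tuning_capacitor: bystander: open steel tuning capacitor, 50 x 60 x 51 mm, standing between the ceramic holders and the rack, a little nearer the robot; origin at the centre of its underside
- screwdriver: bystander: screwdriver, 190 mm long, lying beyond the ceramic holders to the right; origin under its middle
- jar: bystander: jar, 64 mm diameter, 85 mm tall, near the robot on the left; origin at the centre of its underside
- tin: bystander: tin can, 66 mm diameter, 90 mm tall, behind the rack's right end; origin at the centre of its underside
- holder_long: the long ceramic holder's body; origin 20 mm below long_centre (towards one flat of the end plates), same axes
- holder_medium: the medium ceramic holder's body; origin 20 mm below medium_centre (towards one flat of the end plates), same axes
- holder_short: the short ceramic holder's body; origin 20 mm below short_centre (towards one flat of the end plates), same axes
There are look-alikes about, which are no part of the job. Leave any turquoise look-alike of the holder_medium alone.

How it is judged:
At the end, for the whole second after the job is handed in: The long holder is in the left station, the medium in the middle and the short in the right one: each centre within 15 mm of its station point and no more than 4 mm proud of home, the tube within 0.10 rad of the slope direction, at rest (under 0.02 m/s) (distance between long_centre and station_left below 0.015 m and z of long_centre in the frame of station_left below 0.004 m and angle between the x axis of long_centre and the x axis of station_left, either way round below 0.1 rad and linear speed of each of holder_long, holder_medium, holder_short below 0.02 m/s and distance between medium_centre and station_middle below 0.015 m and z of medium_centre in the frame of station_middle below 0.004 m and angle between the x axis of medium_centre and the x axis of station_middle, either way round below 0.1 rad and distance between short_centre and station_right below 0.015 m and z of short_centre in the frame of station_right below 0.004 m and angle between the x axis of short_centre and the x axis of station_right, either way round below 0.1 rad); the robot touches nothing.
It fails at once if a bystander (radio shell, carry handle, capacitor, screwdriver, jar or tin) is moved by more than 30 mm (distance of any of radio_shell, carry_handle, tuning_capacitor, screwdriver, jar, tin from where it was at the start of the episode above 0.03 m).
It also fails if it takes over 70 s, if anything falls off the work surface, if the arm or the gripper's body presses on something with over 40 N, if the wrist force passes 120 N, or if a joint passes its speed limit or range.

## Robot

A 6-joint arm with a two-finger parallel gripper is mounted at the origin on the work surface. World frame = base frame: x ahead of the robot, y to its left, z up, the work surface at z = 0. Lengths are in m, angles in rad, forces in N, time in s.
With the tool pointing down it reaches from about 0.3 to 0.75 m from the base axis. Payload 8.5 kg.
Tool frame: the origin (TCP) lies between the finger pads; the fingertips stand 25 mm ahead of it and the grasp point (between the pads) lies 6 mm ahead of it; z points along the fingers, y is the line along which they close (so a half turn about z gives the same grasp; the last joint's range is limited). The gripper opens to 85 mm and grips with 20 to 120 N. Pads are 22 mm wide; open, the fingers measure 114 mm over their backs; the gripper's body (76 mm by 85 mm) begins 54 mm behind the grasp point. The pads swing forward as they close: fully open they stand 13 mm farther back than shut.
Start: joints at [-1.456, 0.381, 1.297, -0, 1.464, -0.215], TCP at [0.178, -0.52, 0.256] pointing down, gripper open.
Joint ranges: [-3.11, 3.11], [-0.89, 2.33], [0.22, 2.48], [-1.42, 4.56], [0.17, 2.85], [-2.88, 2.88]. Speed limits (rad/s): [2.39, 2.39, 3.14, 3.14, 3.14, 3.14].

## Interface

Orientations are given as a unit quaternion [w, x, y, z].
In Python, from plant import * gives the robot as it stands.
- The arm moves only by the shell command python3 -m pendant 'ROWS'. ROWS is JSON, a list of rows, each an object of numbers: "dx", "dy", "dz": the shift along the tool's x, y, z each as a share of 0.025 m, from -1 to 1; "wx", "wy", "wz": the turn, a rotation vector about the tool's x, y, z each as a share of 4 degrees, from -1 to 1; "fingers": the closure, from -1 (fully open) to 1 (shut), so that 0 is half open. A call has exactly 10 rows; each row shifts and turns the commanded pose from where the row before left it, along the tool's axes as they then stand; what a row does not reach is not made up. A row lasts 1/10 s, in which the tool goes at most 50 mm and 8.59 degrees, less where a joint would pass 70% of its speed; a pose out of reach is approached as far as the arm can. A call with a number of a shift or a turn outside -1 to 1 is refused whole. A call with a gripper value outside its range is refused whole. The fingers move at their own pace and stop on an object; the grip force is fixed at half the most. Time passes only in rows, so rows that do not move let the fingers close, or fill a call up. It gives the time, the measured TCP pose, the force, the opening and the grip force at its end, in the units of the state.
- read_state(): the state, without advancing time (a new reading comes with each control period).
- capture(name): name is "side" or "top"; returns a dict with "color" (480x640x3 uint8, blue, green, red), "range_z" (480x640 float32, m along the optical axis (not along the pixel's ray), 0 where there is no reading), "fx", "fy", "cx", "cy" (pixels), "k1" (the pictures are not rectified: a ray, as slopes to the right and down, at radius r is drawn at 1 + k1 r^2 times it, then the intrinsics apply), "world_from_camera" (4x4, takes a point from camera to world coordinates). Camera axes: x right, y up, looking along -z (the intrinsics and any distortion apply to the point x, -y, -z); pixel columns grow to the right and rows downward; lengths in m; the calibration is good to about 2 mm. A picture is of the moment at which its call begins.
- hand_in(): hands the job in; it is judged then, once.
The state is a dict: "t": time; "q": joint angles; "qvel": joint speeds; "tau": joint torques, N m; "eef_pos": TCP position; "tool_rot": TCP orientation; "force": force on the tool from outside, world axes, zero at the start; "wrist_torque": the same for the moment, N m; "finger_gap": opening from 0.0 (shut) to 1.0 (fully open); "gripper_force": force on a finger pad.
Only numpy, scipy, OpenCV 4.12 (cv2) and the standard library are available. Lean on these libraries where they do the work, as an engineer would, in place of code of your own. Each camera call takes 0.05 s, during which the arm holds its last target. There are 200 camera calls.

## Working session

There is one attempt and no reset: what is moved stays moved. The work goes in short steps, Python scripts to look and compute and a shell command to move; the robot and the scene stay as the last step left them, time stands still between calls to the robot, and variables do not carry over. Pictures are saved under pics/ and viewed, at most 10 in all, crops included, and the job is handed in when it is done.

```bash
mkdir -p pics; ls
cat > h.py <<'E'
from plant import *
import numpy as np, cv2
E
python3 - <<'E'
from h import *
for n in("top","side"):
    c=capture(n); cv2.imwrite(f"pics/{n}0.png",c["color"]); np.save(f"pics/{n}0.npy",c,allow_pickle=True)
    print(n,c["fx"],c["cx"],c["cy"],c["k1"],np.round(c["world_from_camera"],3).tolist())
s=read_state();print(s)
E
```

```text
pics
top 443.19803400541775 318.08989762459595 240.83024582222723 0.013759121913799358 [[-0.101, 0.975, -0.2, 0.254], [-0.995, -0.098, 0.023, 0.031], [0.003, 0.202, 0.979, 1.273], [0.0, 0.0, 0.0, 1.0]]
side 531.8357559513539 315.9396184825486 238.4946402556256 -0.10562524550192759 [[0.98, 0.138, -0.141, 0.332], [-0.197, 0.684, -0.702, -0.965], [-0.0, 0.716, 0.698, 1.105], [0.0, 0.0, 0.0, 1.0]]
{'t': 0.1, 'q': array([-1.45630020e+00,  3.81138635e-01,  1.29816548e+00, -5.49538864e-05,
        1.46359418e+00, -2.15304958e-01]), 'qvel': array([ 0.00098821, -0.00020251, -0.00032589, -0.00122146, -0.00054754,
       -0.00161022]), 'tau': array([ 3.13052733e-03, -4.49224126e+01, -2.31657082e+01, -1.72883711e-04,
        3.69727495e-03,  4.74240039e-06]), 'eef_pos': array([ 0.178076  , -0.52012919,  0.25577469]), 'tool_rot': array([-6.53367171e-04,  9.86433991e-01,  1.64157105e-01,  5.60848827e-06]), 'force': array([-0.30315231,  0.95219032, -0.12194055]), 'wrist_torque': array([-0.00622353, -0.01003827,  0.04323376]), 'gripper_force': 0.0, 'finger_gap': 0.998381219259608}
```

View pics/top0.png

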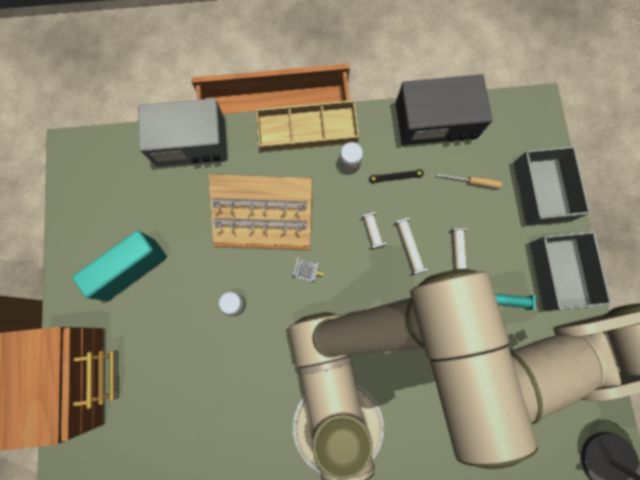

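View pics/side0.png

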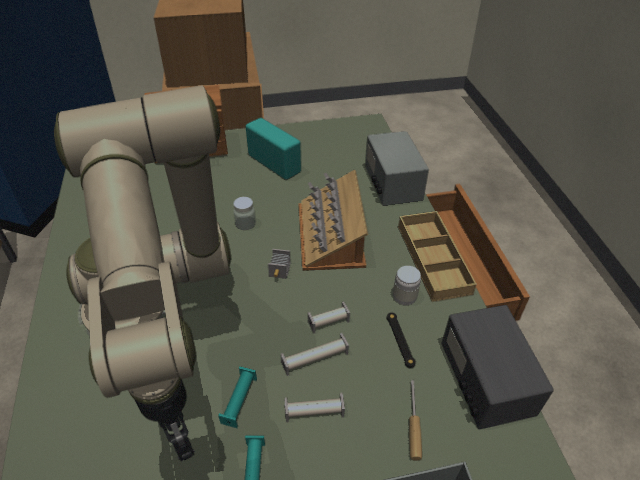

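Look-alikes, in side-view pixels:
- White short holder (329,316), long (315,353) and medium (315,408), all lying flat.
- Turquoise look-alikes at (238,396) and (254,460), which I leave alone.
- Other whitish things: the jar at (244,212) and the tin at (407,285).

In the top view the whites are short (374,230), long (411,246) and medium (460,250), which the arm partly hides. I choose the three white ones and measure them next.

```bash
cat > h.py <<'E'
from plant import *
import numpy as np, cv2
from scipy.spatial.transform import Rotation as R
def cloud(c):
    z=c["range_z"]; v,u=np.mgrid[:480,:640]
    K=np.array([[c["fx"],0,c["cx"]],[0,c["fy"],c["cy"]],[0,0,1]])
    xd=np.stack([(u-c["cx"])/c["fx"],(v-c["cy"])/c["fy"]],-1)
    r=xd.copy()
    for _ in range(6): r=xd/(1+c["k1"]*(r**2).sum(-1,keepdims=True))
    p=np.stack([r[...,0]*z,-r[...,1]*z,-z],-1)
    T=np.asarray(c["world_from_camera"])
    P=p@T[:3,:3].T+T[:3,3]; P[z<=0]=np.nan
    return P
def rays(c,uv):
    """origin, unit directions in world for pixels uv"""
    xd=(np.asarray(uv,float)-[c["cx"],c["cy"]])/[c["fx"],c["fy"]]; r=xd
    for _ in range(6): r=xd/(1+c["k1"]*(r**2).sum(-1,keepdims=True))
    T=np.asarray(c["world_from_camera"])
    d=np.c_[r[:,0],-r[:,1],-np.ones(len(r))]@T[:3,:3].T
    return T[:3,3],d
def load(n): return np.load(f"pics/{n}.npy",allow_pickle=True).item()
E
python3 - <<'E'
from h import *
# holders, per view
for n in("side0","top0"):
    c=load(n);P=cloud(c);hsv=cv2.cvtColor(c["color"],cv2.COLOR_BGR2HSV)
    m=((hsv[...,1]<60)&(hsv[...,2]>110)&(P[...,2]>.008)&(P[...,2]<.06)&(P[...,0]>.2)&(P[...,0]<.8)&(P[...,1]<-.02)&(P[...,1]>-.6)).astype(np.uint8)
    k,l,st,ce=cv2.connectedComponentsWithStats(m)
    for i in range(1,k):
        if st[i,4]<80: continue
        q=P[l==i]; (cx,cy),(w,h),a=cv2.minAreaRect(q[:,:2].astype(np.float32))
        bp=cv2.boxPoints(((cx,cy),(w,h),a)); e=bp[1]-bp[0] if np.linalg.norm(bp[1]-bp[0])>np.linalg.norm(bp[2]-bp[1]) else bp[2]-bp[1]
        print(n,ce[i].round(),st[i,4],"centre",np.round([cx,cy],4),"LxW",np.round([max(w,h),min(w,h)],3),"yaw",round(np.degrees(np.arctan2(e[1],e[0]))%180,1),"ztop",np.percentile(q[:,2],[50,95,99]).round(4))
# rack
Q=[]
for n in("side0","top0"):
    c=load(n);P=cloud(c);hsv=cv2.cvtColor(c["color"],cv2.COLOR_BGR2HSV)
    reg=(P[...,0]>.3)&(P[...,0]<.8)&(P[...,1]<.35)&(P[...,1]>-.05)&(P[...,2]>.02)&(P[...,2]<.25)
    wood=reg&(hsv[...,1]>90)&(hsv[...,0]>5)&(hsv[...,0]<25)&(P[...,0]<.72)
    W=P[wood]
    # robust plane
    for it in range(8):
        cen=W.mean(0);nn=np.linalg.svd(W-cen,full_matrices=False)[2][2];nn*=np.sign(nn[2]);d=(W-cen)@nn
        W=W[abs(d)<max(.003,.02/(it+1))]
    print(n,"plane",nn.round(3),cen.round(3),len(W),"tilt",np.degrees(np.arccos(nn[2])).round(1),"yaw",np.degrees(np.arctan2(-nn[1],-nn[0])).round(2))
    (cx,cy),(w,h),a=cv2.minAreaRect(W[:,:2].astype(np.float32));print("bed rect",cx,cy,w,h,a)
    hgt=(P-cen)@nn
    u,v=np.where(reg&(hgt>.035)&(hgt<.07)&(P[...,0]<.72))[::-1]; print("proud",len(u),u.min(),u.max(),v.min(),v.max())
    Q.append((nn,cen,P[reg&(hgt>.033)&(hgt<.07)&(hsv[...,1]<90)]))
np.save("pics/rack.npy",np.array(Q,dtype=object),allow_pickle=True)
E
```

```text
side0 [329. 315.] 373 centre [ 0.5263 -0.1606] LxW [0.099 0.039] yaw 9.3 ztop [0.0331 0.0402 0.0424]
side0 [314. 353.] 704 centre [ 0.47   -0.2625] LxW [0.159 0.037] yaw 12.5 ztop [0.0333 0.0399 0.0431]
side0 [314. 406.] 726 centre [ 0.4415 -0.3979] LxW [0.129 0.04 ] yaw 174.0 ztop [0.0338 0.0406 0.0429]
top0 [373. 230.] 390 centre [ 0.5254 -0.1607] LxW [0.1  0.04] yaw 9.5 ztop [0.0322 0.0396 0.0422]
top0 [411. 245.] 620 centre [ 0.4699 -0.2618] LxW [0.16  0.039] yaw 11.0 ztop [0.0317 0.0392 0.0429]
top0 [460. 247.] 432 centre [ 0.4467 -0.3988] LxW [0.115 0.039] yaw 172.9 ztop [0.0316 0.0395 0.0421]
side0 plane [-0.569  0.077  0.819] [0.603 0.134 0.085] 2384 tilt 35.1 yaw -7.69
bed rect 0.5986173748970032 0.15277394652366638 0.2841378450393677 0.16967090964317322 82.35772705078125
proud 730 268 337 173 276
top0 plane [-0.568  0.078  0.819] [0.606 0.151 0.083] 4077 tilt 35.0 yaw -7.84
bed rect 0.598832368850708 0.154106006026268 0.2806209623813629 0.168863445520401 82.13784790039062
proud 483 213 323 203 280
```

Run:
```python
from h import *
a=cv2.resize(load("side0")["color"][160:280,280:440],None,fx=4,fy=4,interpolation=cv2.INTER_CUBIC)[:,:400]
b=cv2.resize(load("side0")["color"][290:440,210:360],None,fx=2.6,fy=3.2,interpolation=cv2.INTER_CUBIC)
a=cv2.resize(a,(400,480));cv2.imwrite("pics/crop1.png",np.hstack([a,b]))
```

```text
(no output)
```

View pics/crop1.png

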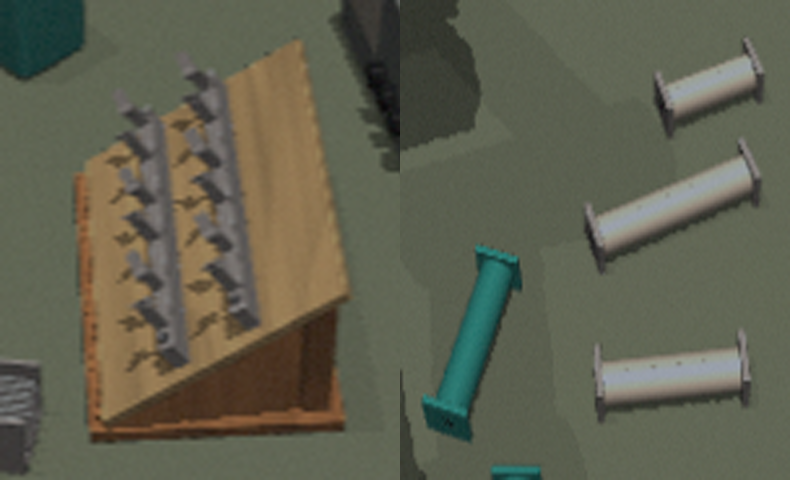

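The crop confirms the picture: the rack has two bars with three jaw pairs each (bars in the left half at x≈170 and x≈235). The three white holders have plates at both ends, and the turquoise one is separate at (475,340). Now the stations, from the clip points.

Run:
```python
from h import *
Q=np.load("pics/rack.npy",allow_pickle=True)
nn=np.mean([q[0] for q in Q],0).astype(float);nn/=np.linalg.norm(nn)
cen=np.mean([q[1]+0 for q in Q],0).astype(float)
y=np.cross([0,0,1],[-nn[0],-nn[1],0]);y/=np.linalg.norm(y);x=np.cross(y,nn)
F=np.c_[x,y,nn]
for q,nm in zip(Q,("side","top")):
    print("plane offset",((q[1]-cen)@nn))
o=np.array([.5988,.1535,0]);o[2]=cen[2]-((o-cen)[:2]@nn[:2])/nn[2]
print("axes",F.round(4).tolist(),"bedcentre",o)
for q,nm in zip(Q,("side","top")):
    L=(q[2].astype(float)-o)@F
    L=L[(abs(L[:,0])<.09)&(abs(L[:,1])<.145)&(L[:,2]>.033)]
    print(nm,len(L))
    hi=L[L[:,2]>.040]
    print(" x hist",np.histogram(hi[:,0],np.arange(-.09,.091,.006))[0])
    print(" y hist",np.histogram(hi[:,1],np.arange(-.144,.145,.006))[0], "z",np.percentile(hi[:,2],[50,90,98]).round(4))
    low=[]
    for s in(-1,1):
        g=hi[(hi[:,0]*1>np.median(hi[:,0]))==(s>0)]
        print(" row",np.percentile(g[:,0],[5,50,95]).round(4))
        for k in(-.09,0,.09):
            t=g[abs(g[:,1]-k)<.04]
            print("   y",k,len(t),np.percentile(t[:,1],[2,98]).round(4),t[:,1].mean().round(4))
np.savez("pics/frame.npz",F=F,o=o)
```

```text
plane offset 0.0010120437871757998
plane offset -0.001012043787175723
axes [[0.8113, 0.1351, -0.5688], [-0.1106, 0.9908, 0.0776], [0.5741, -0.0, 0.8188]] bedcentre [0.5988     0.1535     0.07910294]
side 331
 x hist [ 0  0  0  0  0  0  0  0  0 36 62 36  0  0  0  0  0  0  0 60 76  1  0  0
  0  0  0  0  0  0]
 y hist [ 0  0  0  0  2 21 12  3  0  0  2 18 22 15  0  0  0  0  0  2 18 14  1  0
  0  1 16 23 15  0  0  0  0  0  2 19 14  1  0  0  3 11 22 14  0  0  0  0] z [0.0498 0.0576 0.0614]
 row [-0.0328 -0.0268 -0.0216]
   y -0.09 47 [-0.1124 -0.0617] -0.0846
   y 0 46 [-0.0285  0.0289] 0.0043
   y 0.09 43 [0.0661 0.1174] 0.0927
 row [0.0258 0.0309 0.0352]
   y -0.09 48 [-0.1182 -0.0612] -0.0862
   y 0 44 [-0.0213  0.0265] 0.0065
   y 0.09 43 [0.0666 0.1173] 0.095
top 302
 x hist [ 0  0  0  0  0  0  0  0  0 40 66 31  0  0  0  0  0  0  1 66 76  3  0  0
  0  0  0  0  0  0]
 y hist [ 0  0  0  0  7 17 16  2  0  0  0 18 23  8  0  0  0  0  0  6 13 18  3  0
  0  0 23 22  8  0  0  0  0  0  7 14 17  3  0  0  3 21 23 11  0  0  0  0] z [0.0491 0.0563 0.0586]
 row [-0.0326 -0.0275 -0.0219]
   y -0.09 45 [-0.1157 -0.0644] -0.0893
   y 0 48 [-0.024   0.0257] 0.0035
   y 0.09 49 [0.0653 0.1163] 0.0943
 row [0.0258 0.031  0.0352]
   y -0.09 46 [-0.1148 -0.0648] -0.0878
   y 0 45 [-0.0251  0.0253] 0.0022
   y 0.09 50 [0.0648 0.1182] 0.0933
```

```bash
cat >> h.py <<'E'
f=np.load("pics/frame.npz") if __import__("os").path.exists("pics/frame.npz") else None
F=f["F"]; S0=f["o"]+F@[.0017,.001,.037]
ST={k:S0+F[:,1]*v for k,v in dict(left=.09,middle=0,right=-.09).items()}
RS=np.c_[F[:,0],-F[:,1],-F[:,2]]
def down(yaw):
    a=np.radians(yaw);return np.c_[[np.cos(a),np.sin(a),0],[np.sin(a),-np.cos(a),0],[0,0,-1]]
def cur():
    s=read_state();return s["eef_pos"],R.from_quat(np.roll(s["tool_rot"],-1)).as_matrix()
def chain(wps,p=None,M=None):
    """wps: (name,pos,rot,nrows); prints equal row shares per leg"""
    if p is None:p,M=cur()
    for nm,tp,tM,n in wps:
        w=R.from_matrix(M.T@tM).as_rotvec()/n
        A=sum(M@R.from_rotvec(w*k).as_matrix() for k in range(n))
        d=np.linalg.solve(A,np.array(tp)-p)
        print(nm,n,"d",(d/.025).round(2),"w",(np.degrees(w)/4).round(2))
        p,M=np.array(tp),tM
E
python3 - <<'E'
from h import *
print({k:v.round(4) for k,v in ST.items()})
D=down(11.7);c=np.array([.470,-.2622,0])
chain([("over",c+[0,0,.13],D,20),("down",c+[0,0,.028],D,5),("lift",c+[0,0,.27],D,10),
 ("carry",ST["left"]+F[:,2]*.10,RS,25),("push",ST["left"]+F[:,2]*.006,RS,10)])
E
```

```text
{'left': array([0.5914, 0.2463, 0.1104]), 'middle': array([0.5793, 0.1572, 0.1104]), 'right': array([0.5671, 0.068 , 0.1104])}
over 20 d [ 0.7  -0.34  0.25] w [-0.   -0.    0.09]
down 5 d [ 0.   -0.    0.82] w [0. 0. 0.]
lift 10 d [ 0.   -0.   -0.97] w [0. 0. 0.]
carry 25 d [ 0.1  -0.83  0.15] w [-0.06  0.35  0.19]
push 10 d [ 0.   -0.    0.38] w [0. 0. 0.]
```

```bash
python3 -m pendant '[{"dx":0.7,"dy":-0.34,"dz":0.25,"wz":0.09,"fingers":-1},{"dx":0.7,"dy":-0.34,"dz":0.25,"wz":0.09,"fingers":-1},{"dx":0.7,"dy":-0.34,"dz":0.25,"wz":0.09,"fingers":-1},{"dx":0.7,"dy":-0.34,"dz":0.25,"wz":0.09,"fingers":-1},{"dx":0.7,"dy":-0.34,"dz":0.25,"wz":0.09,"fingers":-1},{"dx":0.7,"dy":-0.34,"dz":0.25,"wz":0.09,"fingers":-1},{"dx":0.7,"dy":-0.34,"dz":0.25,"wz":0.09,"fingers":-1},{"dx":0.7,"dy":-0.34,"dz":0.25,"wz":0.09,"fingers":-1},{"dx":0.7,"dy":-0.34,"dz":0.25,"wz":0.09,"fingers":-1},{"dx":0.7,"dy":-0.34,"dz":0.25,"wz":0.09,"fingers":-1}]'
python3 -m pendant '[{"dx":0.78,"dy":-0.38,"dz":0.28,"wz":0.1,"fingers":-1},{"dx":0.78,"dy":-0.38,"dz":0.28,"wz":0.1,"fingers":-1},{"dx":0.78,"dy":-0.38,"dz":0.28,"wz":0.1,"fingers":-1},{"dx":0.78,"dy":-0.38,"dz":0.28,"wz":0.1,"fingers":-1},{"dx":0.78,"dy":-0.38,"dz":0.28,"wz":0.1,"fingers":-1},{"dx":0.78,"dy":-0.38,"dz":0.28,"wz":0.1,"fingers":-1},{"dx":0.78,"dy":-0.38,"dz":0.28,"wz":0.1,"fingers":-1},{"dx":0.78,"dy":-0.38,"dz":0.28,"wz":0.1,"fingers":-1},{"dx":0.76,"dy":-0.36,"dz":0.26,"wz":0.1,"fingers":-1},{"fingers":-1}]'
python3 - <<'E'
from h import *
for n in("top","side"):
    c=capture(n); cv2.imwrite(f"pics/{n}1.png",c["color"]); np.save(f"pics/{n}1.npy",c,allow_pickle=True)
# remeasure all white holders in the top view (arm moved)
for n in("top1","side1"):
    c=load(n);P=cloud(c);hsv=cv2.cvtColor(c["color"],cv2.COLOR_BGR2HSV)
    m=((hsv[...,1]<60)&(hsv[...,2]>110)&(P[...,2]>.008)&(P[...,2]<.06)&(P[...,0]>.3)&(P[...,0]<.8)&(P[...,1]<-.02)&(P[...,1]>-.6)).astype(np.uint8)
    k,l,st,ce=cv2.connectedComponentsWithStats(m)
    for i in range(1,k):
        if st[i,4]>80: print(n,ce[i].round(),st[i,4],cv2.minAreaRect(P[l==i][:,:2].astype(np.float32)))
D=down(11.7);c=np.array([.470,-.2622,0])
p,M=cur();print(p.round(4),R.from_matrix(M.T@D).as_rotvec().round(4))
chain([("down",c+[0,0,.028],D,5)])
E
```

```text
top1 [373. 230.] 389 ((0.5258325338363647, -0.1604020744562149), (0.10124149918556213, 0.0387764610350132), 9.692221641540527)
top1 [411. 245.] 621 ((0.4697189927101135, -0.2618130147457123), (0.1599782407283783, 0.04001404345035553), 10.499543190002441)
top1 [460. 247.] 434 ((0.44672268629074097, -0.3994843661785126), (0.03991447761654854, 0.1153116375207901), 83.81330108642578)
side1 [329. 315.] 373 ((0.5260690450668335, -0.15872815251350403), (0.09935376048088074, 0.03670704737305641), 9.925734519958496)
side1 [314. 353.] 705 ((0.46983546018600464, -0.26069581508636475), (0.1593744158744812, 0.03779416158795357), 12.989625930786133)
side1 [314. 406.] 726 ((0.44134780764579773, -0.39893004298210144), (0.038690194487571716, 0.12846527993679047), 84.13531494140625)
[ 0.1781 -0.5202  0.256 ] [-0.0009 -0.0002  0.1256]
down 5 d [ 2.82 -1.34  1.82] w [-0.   -0.    0.36]schema error: expected keys dx, dy, dz, wx, wy, wz, fingers
schema error: expected keys dx, dy, dz, wx, wy, wz, fingers
```

All seven keys are needed in every row, so the arm has not moved yet. Retyping.

```bash
python3 -m pendant '[{"dx":0.7,"dy":-0.34,"dz":0.25,"wx":0,"wy":0,"wz":0.09,"fingers":-1},{"dx":0.7,"dy":-0.34,"dz":0.25,"wx":0,"wy":0,"wz":0.09,"fingers":-1},{"dx":0.7,"dy":-0.34,"dz":0.25,"wx":0,"wy":0,"wz":0.09,"fingers":-1},{"dx":0.7,"dy":-0.34,"dz":0.25,"wx":0,"wy":0,"wz":0.09,"fingers":-1},{"dx":0.7,"dy":-0.34,"dz":0.25,"wx":0,"wy":0,"wz":0.09,"fingers":-1},{"dx":0.7,"dy":-0.34,"dz":0.25,"wx":0,"wy":0,"wz":0.09,"fingers":-1},{"dx":0.7,"dy":-0.34,"dz":0.25,"wx":0,"wy":0,"wz":0.09,"fingers":-1},{"dx":0.7,"dy":-0.34,"dz":0.25,"wx":0,"wy":0,"wz":0.09,"fingers":-1},{"dx":0.7,"dy":-0.34,"dz":0.25,"wx":0,"wy":0,"wz":0.09,"fingers":-1},{"dx":0.7,"dy":-0.34,"dz":0.25,"wx":0,"wy":0,"wz":0.09,"fingers":-1}]'
python3 -m pendant '[{"dx":0.78,"dy":-0.38,"dz":0.28,"wx":0,"wy":0,"wz":0.1,"fingers":-1},{"dx":0.78,"dy":-0.38,"dz":0.28,"wx":0,"wy":0,"wz":0.1,"fingers":-1},{"dx":0.78,"dy":-0.38,"dz":0.28,"wx":0,"wy":0,"wz":0.1,"fingers":-1},{"dx":0.78,"dy":-0.38,"dz":0.28,"wx":0,"wy":0,"wz":0.1,"fingers":-1},{"dx":0.78,"dy":-0.38,"dz":0.28,"wx":0,"wy":0,"wz":0.1,"fingers":-1},{"dx":0.78,"dy":-0.38,"dz":0.28,"wx":0,"wy":0,"wz":0.1,"fingers":-1},{"dx":0.78,"dy":-0.38,"dz":0.28,"wx":0,"wy":0,"wz":0.1,"fingers":-1},{"dx":0.78,"dy":-0.38,"dz":0.28,"wx":0,"wy":0,"wz":0.1,"fingers":-1},{"dx":0.76,"dy":-0.36,"dz":0.26,"wx":0,"wy":0,"wz":0.1,"fingers":-1},{"dx":0,"dy":0,"dz":0,"wx":0,"wy":0,"wz":0,"fingers":-1}]'
python3 - <<'E'
from h import *
for n in("top","side"):
    c=capture(n); cv2.imwrite(f"pics/{n}1.png",c["color"]); np.save(f"pics/{n}1.npy",c,allow_pickle=True)
for n in("top1","side1"):
    c=load(n);P=cloud(c);hsv=cv2.cvtColor(c["color"],cv2.COLOR_BGR2HSV)
    m=((hsv[...,1]<60)&(hsv[...,2]>110)&(P[...,2]>.008)&(P[...,2]<.06)&(P[...,0]>.3)&(P[...,0]<.8)&(P[...,1]<-.02)&(P[...,1]>-.6)).astype(np.uint8)
    k,l,st,ce=cv2.connectedComponentsWithStats(m)
    for i in range(1,k):
        if st[i,4]>80: print(n,ce[i].round(),st[i,4],cv2.minAreaRect(P[l==i][:,:2].astype(np.float32)))
D=down(11.7);c=np.array([.470,-.2618,0])
p,M=cur();print(p.round(4),R.from_matrix(M.T@D).as_rotvec().round(4))
chain([("down",c+[0,0,.028],D,5)])
E
```

```text
t: 1.2
eef_pos: [0.3205, -0.3866, 0.1935]
tool_rot: [-0.0, 0.991, 0.133, -0.0]
force: [0.3, -0.4, 0.7]
finger_gap: 0.998
gripper_force: 0.0
t: 2.2
eef_pos: [0.4708, -0.2617, 0.1304]
tool_rot: [-0.001, 0.995, 0.103, -0.0]
force: [-0.0, -0.6, 1.1]
finger_gap: 1.0
gripper_force: 0.0
top1 [372. 227.] 330 ((0.5281893610954285, -0.16019916534423828), (0.09601112455129623, 0.038758207112550735), 9.347387313842773)
top1 [462. 263.] 222 ((0.4123508036136627, -0.3943512439727783), (0.037711553275585175, 0.07373641431331635), 88.1897964477539)
side1 [338. 313.] 206 ((0.5478441119194031, -0.15492115914821625), (0.054544512182474136, 0.034656841307878494), 7.376105785369873)
side1 [335. 346.] 237 ((0.5166352391242981, -0.25122496485710144), (0.0630069300532341, 0.03416217863559723), 12.197672843933105)
side1 [295. 359.] 225 ((0.4232913851737976, -0.2719838321208954), (0.0624907985329628, 0.03772227093577385), 11.693231582641602)
side1 [314. 406.] 741 ((0.44151997566223145, -0.3990877866744995), (0.04079852253198624, 0.12854641675949097), 82.9373550415039)
[ 0.4697 -0.2632  0.1312] [-0.0002  0.0004  0.0009]
down 5 d [ 0.   -0.01  0.83] w [-0.  0.  0.]
```

```bash
python3 -m pendant '[{"dx":0,"dy":0,"dz":0.83,"wx":0,"wy":0,"wz":0,"fingers":-1},{"dx":0,"dy":0,"dz":0.83,"wx":0,"wy":0,"wz":0,"fingers":-1},{"dx":0,"dy":0,"dz":0.83,"wx":0,"wy":0,"wz":0,"fingers":-1},{"dx":0,"dy":0,"dz":0.83,"wx":0,"wy":0,"wz":0,"fingers":-1},{"dx":0,"dy":0,"dz":0.8,"wx":0,"wy":0,"wz":0,"fingers":-1},{"dx":0,"dy":0,"dz":0,"wx":0,"wy":0,"wz":0,"fingers":1},{"dx":0,"dy":0,"dz":0,"wx":0,"wy":0,"wz":0,"fingers":1},{"dx":0,"dy":0,"dz":0,"wx":0,"wy":0,"wz":0,"fingers":1},{"dx":0,"dy":0,"dz":0,"wx":0,"wy":0,"wz":0,"fingers":1},{"dx":0,"dy":0,"dz":0,"wx":0,"wy":0,"wz":0,"fingers":1}]'
```

```text
t: 3.3
eef_pos: [0.47, -0.2635, 0.0297]
tool_rot: [0.001, 0.995, 0.102, 0.001]
force: [-1.6, 1.1, 7.5]
finger_gap: 0.331
gripper_force: 58.7
```

```bash
python3 -m pendant '[{"dx":0,"dy":0,"dz":-0.5,"wx":0,"wy":0,"wz":0,"fingers":1},{"dx":0,"dy":0,"dz":-0.97,"wx":0,"wy":0,"wz":0,"fingers":1},{"dx":0,"dy":0,"dz":-1,"wx":0,"wy":0,"wz":0,"fingers":1},{"dx":0,"dy":0,"dz":-1,"wx":0,"wy":0,"wz":0,"fingers":1},{"dx":0,"dy":0,"dz":-1,"wx":0,"wy":0,"wz":0,"fingers":1},{"dx":0,"dy":0,"dz":-1,"wx":0,"wy":0,"wz":0,"fingers":1},{"dx":0,"dy":0,"dz":-1,"wx":0,"wy":0,"wz":0,"fingers":1},{"dx":0,"dy":0,"dz":-1,"wx":0,"wy":0,"wz":0,"fingers":1},{"dx":0,"dy":0,"dz":-1,"wx":0,"wy":0,"wz":0,"fingers":1},{"dx":0,"dy":0,"dz":-1,"wx":0,"wy":0,"wz":0,"fingers":1}]'
python3 - <<'E'
from h import *
c=capture("side");np.save("pics/side2.npy",c,allow_pickle=True)
P=cloud(c);hsv=cv2.cvtColor(c["color"],cv2.COLOR_BGR2HSV);p,M=cur();print(p.round(4),read_state()["finger_gap"])
L=(P-p)@M
m=(hsv[...,1]<60)&(hsv[...,2]>110)&(abs(L[...,0])<.1)&(abs(L[...,1])<.024)&(abs(L[...,2]+.0)<.05)&(abs(L[...,0])>.02)
q=L[m];print("tool-frame x ends",np.percentile(q[:,0],[0.5,99.5]).round(4))
for s in(-1,1):
    t=q[(q[:,0]*s>.03)&(q[:,0]*s<.06)];print(s,np.percentile(t[:,1],[2,98]).round(4),np.percentile(t[:,2],[2,50]).round(4))
chain([("carry",ST["left"]+F[:,2]*.10,RS,26),("push",ST["left"]+F[:,2]*.006,RS,10)])
E
```

```text
t: 4.3
eef_pos: [0.4694, -0.2628, 0.2672]
tool_rot: [0.0, 0.995, 0.102, 0.0]
force: [0.6, 0.8, -2.9]
finger_gap: 0.33
gripper_force: 59.4
[ 0.4703 -0.2636  0.2713] 0.33307628465926903
tool-frame x ends [-0.0792  0.0786]
-1 [-0.0042  0.0118] [-0.0033  0.0015]
1 [-0.0086  0.0139] [-0.0033  0.0018]
carry 26 d [ 0.1  -0.8   0.14] w [-0.05  0.33  0.18]
push 10 d [ 0.   -0.    0.38] w [0. 0. 0.]
```

```bash
python3 -m pendant '[{"dx":0.1,"dy":-0.8,"dz":0.14,"wx":-0.05,"wy":0.33,"wz":0.18,"fingers":1},{"dx":0.1,"dy":-0.8,"dz":0.14,"wx":-0.05,"wy":0.33,"wz":0.18,"fingers":1},{"dx":0.1,"dy":-0.8,"dz":0.14,"wx":-0.05,"wy":0.33,"wz":0.18,"fingers":1},{"dx":0.1,"dy":-0.8,"dz":0.14,"wx":-0.05,"wy":0.33,"wz":0.18,"fingers":1},{"dx":0.1,"dy":-0.8,"dz":0.14,"wx":-0.05,"wy":0.33,"wz":0.18,"fingers":1},{"dx":0.1,"dy":-0.8,"dz":0.14,"wx":-0.05,"wy":0.33,"wz":0.18,"fingers":1},{"dx":0.1,"dy":-0.8,"dz":0.14,"wx":-0.05,"wy":0.33,"wz":0.18,"fingers":1},{"dx":0.1,"dy":-0.8,"dz":0.14,"wx":-0.05,"wy":0.33,"wz":0.18,"fingers":1},{"dx":0.1,"dy":-0.8,"dz":0.14,"wx":-0.05,"wy":0.33,"wz":0.18,"fingers":1},{"dx":0.1,"dy":-0.8,"dz":0.14,"wx":-0.05,"wy":0.33,"wz":0.18,"fingers":1}]'
python3 -m pendant '[{"dx":0.1,"dy":-0.8,"dz":0.14,"wx":-0.05,"wy":0.33,"wz":0.18,"fingers":1},{"dx":0.1,"dy":-0.8,"dz":0.14,"wx":-0.05,"wy":0.33,"wz":0.18,"fingers":1},{"dx":0.1,"dy":-0.8,"dz":0.14,"wx":-0.05,"wy":0.33,"wz":0.18,"fingers":1},{"dx":0.1,"dy":-0.8,"dz":0.14,"wx":-0.05,"wy":0.33,"wz":0.18,"fingers":1},{"dx":0.1,"dy":-0.8,"dz":0.14,"wx":-0.05,"wy":0.33,"wz":0.18,"fingers":1},{"dx":0.1,"dy":-0.8,"dz":0.14,"wx":-0.05,"wy":0.33,"wz":0.18,"fingers":1},{"dx":0.1,"dy":-0.8,"dz":0.14,"wx":-0.05,"wy":0.33,"wz":0.18,"fingers":1},{"dx":0.1,"dy":-0.8,"dz":0.14,"wx":-0.05,"wy":0.33,"wz":0.18,"fingers":1},{"dx":0.1,"dy":-0.8,"dz":0.14,"wx":-0.05,"wy":0.33,"wz":0.18,"fingers":1},{"dx":0,"dy":0,"dz":0,"wx":0,"wy":0,"wz":0,"fingers":1}]'
python3 - <<'E'
from h import *
chain([("carry",ST["left"]+F[:,2]*.10,RS,8)])
E
```

```text
t: 5.35
eef_pos: [0.4682, -0.0608, 0.2307]
tool_rot: [0.006, 0.992, 0.038, 0.116]
force: [-0.6, -1.0, -2.1]
finger_gap: 0.329
gripper_force: 59.6
t: 6.35
eef_pos: [0.495, 0.12, 0.2043]
tool_rot: [0.01, 0.976, -0.018, 0.218]
force: [0.1, -1.0, -1.6]
finger_gap: 0.33
gripper_force: 59.7
carry 8 d [ 0.1  -0.68  0.12] w [-0.07  0.3   0.16]
```

```bash
python3 -m pendant '[{"dx":0.1,"dy":-0.68,"dz":0.12,"wx":-0.07,"wy":0.3,"wz":0.16,"fingers":1},{"dx":0.1,"dy":-0.68,"dz":0.12,"wx":-0.07,"wy":0.3,"wz":0.16,"fingers":1},{"dx":0.1,"dy":-0.68,"dz":0.12,"wx":-0.07,"wy":0.3,"wz":0.16,"fingers":1},{"dx":0.1,"dy":-0.68,"dz":0.12,"wx":-0.07,"wy":0.3,"wz":0.16,"fingers":1},{"dx":0.1,"dy":-0.68,"dz":0.12,"wx":-0.07,"wy":0.3,"wz":0.16,"fingers":1},{"dx":0.1,"dy":-0.68,"dz":0.12,"wx":-0.07,"wy":0.3,"wz":0.16,"fingers":1},{"dx":0.1,"dy":-0.68,"dz":0.12,"wx":-0.07,"wy":0.3,"wz":0.16,"fingers":1},{"dx":0.1,"dy":-0.68,"dz":0.12,"wx":-0.07,"wy":0.3,"wz":0.16,"fingers":1},{"dx":0,"dy":0,"dz":0,"wx":0,"wy":0,"wz":0,"fingers":1},{"dx":0,"dy":0,"dz":0,"wx":0,"wy":0,"wz":0,"fingers":1}]'
cat >> h.py <<'E'
def hold(st,tag,zmax=.2):
    """tube measured in the station frame from both views, relative to the station"""
    for n in("side","top"):
        c=capture(n);cv2.imwrite(f"pics/{n}{tag}.png",c["color"]);P=cloud(c);hsv=cv2.cvtColor(c["color"],cv2.COLOR_BGR2HSV)
        L=(P-ST[st])@F
        m=(hsv[...,1]<60)&(hsv[...,2]>110)&(abs(L[...,0])<.1)&(abs(L[...,1])<.03)&(L[...,2]>-.03)&(L[...,2]<zmax)
        q=L[m]
        if len(q)<30: print(n,"few",len(q));continue
        print(n,len(q),"x",np.percentile(q[:,0],[.5,99.5]).round(4),"y",np.percentile(q[:,1],[1,99]).round(4))
        e=np.percentile(q[:,0],[.5,99.5])
        for a,b,t in((e[0]+.008,-.035,"low"),(-.035,.035,"mid"),(.035,e[1]-.008,"up")):
            t_=q[(q[:,0]>a)&(q[:,0]<b)]
            if len(t_)>8: print("  ",t,len(t_),"y",np.percentile(t_[:,1],[3,97]).round(4),"top z",np.percentile(t_[:,2],[50,90,97]).round(4))
E
python3 - <<'E'
from h import *
p,M=cur();print("tcp in st",((p-ST["left"])@F).round(4),R.from_matrix(M.T@RS).as_rotvec().round(4))
hold("left","3")
E
```

```text
t: 7.35
eef_pos: [0.536, 0.2506, 0.1923]
tool_rot: [0.022, 0.952, -0.065, 0.299]
force: [-1.3, 0.6, -2.2]
finger_gap: 0.329
gripper_force: 59.8
tcp in st [ 0.0016 -0.0033  0.099 ] [ 0.0032  0.0029 -0.0007]
side 176 x [-0.0291  0.0828] y [-0.0277  0.0125]
   mid 76 y [-0.027   0.0116] top z [0.0991 0.1048 0.106 ]
   up 88 y [-0.0208  0.0004] top z [0.1014 0.1061 0.1076]
top 559 x [-0.0329  0.0825] y [-0.0279  0.0147]
   mid 288 y [-0.0273  0.011 ] top z [0.0964 0.1034 0.1151]
   up 175 y [-0.0198  0.0058] top z [0.1004 0.1036 0.105 ]
```

View pics/side3.png

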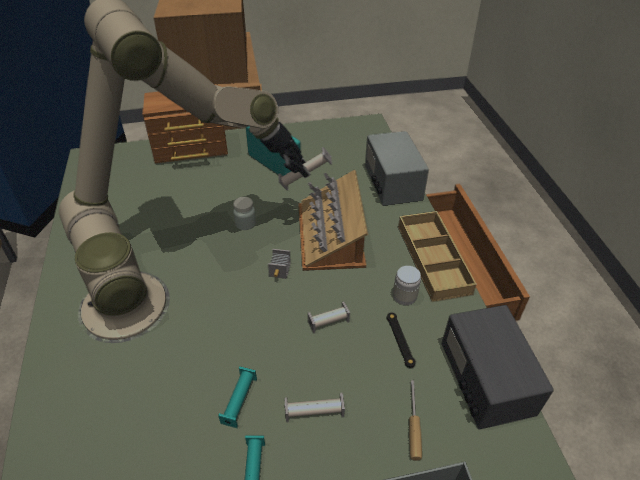

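The picture shows the long holder held at (305,168) above the left station, with nothing nearby disturbed.

```bash
python3 -m pendant '[{"dx":-0.03,"dy":-0.06,"dz":0.3,"wx":0,"wy":0,"wz":0,"fingers":1},{"dx":-0.03,"dy":-0.06,"dz":0.3,"wx":0,"wy":0,"wz":0,"fingers":1},{"dx":0,"dy":0,"dz":0.3,"wx":0,"wy":0,"wz":0,"fingers":1},{"dx":0,"dy":0,"dz":0.3,"wx":0,"wy":0,"wz":0,"fingers":1},{"dx":0,"dy":0,"dz":0.3,"wx":0,"wy":0,"wz":0,"fingers":1},{"dx":0,"dy":0,"dz":0.3,"wx":0,"wy":0,"wz":0,"fingers":1},{"dx":0,"dy":0,"dz":0.3,"wx":0,"wy":0,"wz":0,"fingers":1},{"dx":0,"dy":0,"dz":0.3,"wx":0,"wy":0,"wz":0,"fingers":1},{"dx":0,"dy":0,"dz":0.3,"wx":0,"wy":0,"wz":0,"fingers":1},{"dx":0,"dy":0,"dz":0.1,"wx":0,"wy":0,"wz":0,"fingers":1}]'
python3 - <<'E'
from h import *
p,M=cur();print("tcp in st",((p-ST["left"])@F).round(4),"force st",(read_state()["force"]@F).round(1))
hold("left","4",.06)
E
```

```text
t: 8.45
eef_pos: [0.5756, 0.249, 0.1339]
tool_rot: [0.021, 0.952, -0.066, 0.3]
force: [-5.8, 4.0, 5.0]
finger_gap: 0.331
gripper_force: 60.8
tcp in st [0.0004 0.0005 0.0285] force st [-2.3  3.2  7.7]
side 166 x [0.0012 0.0824] y [-0.0262  0.0109]
   mid 66 y [-0.0254  0.0068] top z [0.0304 0.0349 0.0364]
   up 84 y [-0.0164  0.0058] top z [0.0316 0.0352 0.036 ]
top 440 x [-0.0047  0.0811] y [-0.0272  0.0277]
   mid 218 y [-0.0263  0.0266] top z [0.0268 0.0328 0.0345]
   up 152 y [-0.0158  0.0117] top z [0.03   0.0337 0.0346]
```

```bash
python3 -m pendant '[{"dx":0,"dy":0,"dz":0.12,"wx":0,"wy":0,"wz":0,"fingers":1},{"dx":0,"dy":0,"dz":0.12,"wx":0,"wy":0,"wz":0,"fingers":1},{"dx":0,"dy":0,"dz":0.12,"wx":0,"wy":0,"wz":0,"fingers":1},{"dx":0,"dy":0,"dz":0.12,"wx":0,"wy":0,"wz":0,"fingers":1},{"dx":0,"dy":0,"dz":0.12,"wx":0,"wy":0,"wz":0,"fingers":1},{"dx":0,"dy":0,"dz":0.12,"wx":0,"wy":0,"wz":0,"fingers":1},{"dx":0,"dy":0,"dz":0.08,"wx":0,"wy":0,"wz":0,"fingers":1},{"dx":0,"dy":0,"dz":0.04,"wx":0,"wy":0,"wz":0,"fingers":1},{"dx":0,"dy":0,"dz":0,"wx":0,"wy":0,"wz":0,"fingers":1},{"dx":0,"dy":0,"dz":0,"wx":0,"wy":0,"wz":0,"fingers":1}]'
python3 - <<'E'
from h import *
p,M=cur();print("tcp in st",((p-ST["left"])@F).round(4),"force st",(read_state()["force"]@F).round(1))
hold("left","5",.06)
E
```

```text
t: 9.55
eef_pos: [0.5869, 0.2476, 0.119]
tool_rot: [0.021, 0.951, -0.065, 0.301]
force: [-13.7, 2.5, 16.2]
finger_gap: 0.33
gripper_force: 62.5
tcp in st [0.0011 0.0006 0.0097] force st [-2.1  0.6 21.3]
side 152 x [0.0101 0.0814] y [-0.0287  0.015 ]
   mid 54 y [-0.0286  0.0129] top z [0.0132 0.0159 0.021 ]
   up 84 y [-0.014   0.0056] top z [0.0124 0.0168 0.0173]
top 448 x [-0.0022  0.082 ] y [-0.0285  0.0273]
   mid 228 y [-0.0268  0.0266] top z [0.0099 0.0149 0.0173]
   up 142 y [-0.0154  0.0101] top z [0.0113 0.015  0.0161]
```

```bash
python3 -m pendant '[{"dx":0,"dy":0,"dz":0.05,"wx":0,"wy":0,"wz":0,"fingers":1},{"dx":0,"dy":0,"dz":0.05,"wx":0,"wy":0,"wz":0,"fingers":1},{"dx":0,"dy":0,"dz":0,"wx":0,"wy":0,"wz":0,"fingers":1},{"dx":0,"dy":0,"dz":0,"wx":0,"wy":0,"wz":0,"fingers":1},{"dx":0,"dy":0,"dz":-0.1,"wx":0,"wy":0,"wz":0,"fingers":1},{"dx":0,"dy":0,"dz":0,"wx":0,"wy":0,"wz":0,"fingers":-0.4},{"dx":0,"dy":0,"dz":0,"wx":0,"wy":0,"wz":0,"fingers":-0.4},{"dx":0,"dy":0,"dz":0,"wx":0,"wy":0,"wz":0,"fingers":-0.4},{"dx":0,"dy":0,"dz":-0.2,"wx":0,"wy":0,"wz":0,"fingers":-0.4},{"dx":0,"dy":0,"dz":-0.6,"wx":0,"wy":0,"wz":0,"fingers":-0.4}]'
python3 -m pendant '[{"dx":0,"dy":0.2,"dz":-1,"wx":0,"wy":0,"wz":0,"fingers":-0.7},{"dx":0,"dy":0.4,"dz":-1,"wx":0,"wy":0,"wz":0,"fingers":-1},{"dx":0,"dy":0.8,"dz":-1,"wx":0,"wy":-0.3,"wz":-0.1,"fingers":-1},{"dx":0,"dy":1,"dz":-1,"wx":0,"wy":-0.4,"wz":-0.1,"fingers":-1},{"dx":0,"dy":1,"dz":-0.5,"wx":0,"wy":-0.4,"wz":-0.1,"fingers":-1},{"dx":0,"dy":1,"dz":0,"wx":0,"wy":-0.4,"wz":-0.1,"fingers":-1},{"dx":0,"dy":1,"dz":0,"wx":0,"wy":-0.4,"wz":-0.1,"fingers":-1},{"dx":0,"dy":1,"dz":0,"wx":0,"wy":-0.4,"wz":-0.1,"fingers":-1},{"dx":0,"dy":1,"dz":0,"wx":0,"wy":-0.4,"wz":-0.1,"fingers":-1},{"dx":0,"dy":1,"dz":0,"wx":0,"wy":-0.4,"wz":-0.1,"fingers":-1}]'
python3 - <<'E'
from h import *
hold("left","6",.06)
c=capture("top");np.save("pics/top6.npy",c,allow_pickle=True);c2=capture("side");np.save("pics/side6.npy",c2,allow_pickle=True)
for n in("top6","side6"):
    c=load(n);P=cloud(c);hsv=cv2.cvtColor(c["color"],cv2.COLOR_BGR2HSV)
    m=((hsv[...,1]<60)&(hsv[...,2]>110)&(P[...,2]>.008)&(P[...,2]<.06)&(P[...,0]>.3)&(P[...,0]<.8)&(P[...,1]<-.02)&(P[...,1]>-.6)).astype(np.uint8)
    k,l,st,ce=cv2.connectedComponentsWithStats(m)
    for i in range(1,k):
        if st[i,4]>80: print(n,ce[i].round(),st[i,4],np.array(sum([list(np.atleast_1d(x)) for x in cv2.minAreaRect(P[l==i][:,:2].astype(np.float32))],[])).round(4))
D=down(-6.5);c=np.array([.4417,-.3985,0])
chain([("over",c+[0,0,.13],D,20)])
a=cv2.resize(load("side6")["color"][130:270,270:380],(600,600),interpolation=cv2.INTER_CUBIC);cv2.imwrite("pics/crop6.png",a)
E
```

```text
t: 10.65
eef_pos: [0.5755, 0.2483, 0.1326]
tool_rot: [0.022, 0.952, -0.066, 0.298]
force: [-0.0, 0.3, -0.1]
finger_gap: 0.7
gripper_force: 0.0
t: 11.65
eef_pos: [0.4873, 0.0485, 0.23]
tool_rot: [0.022, 0.98, -0.041, 0.194]
force: [-0.0, 0.2, -0.3]
finger_gap: 0.998
gripper_force: 0.0
side 342 x [-0.0741  0.0816] y [-0.0275  0.0161]
   low 62 y [-0.014  0.006] top z [0.0123 0.0171 0.0177]
   mid 164 y [-0.0272  0.0146] top z [0.0132 0.0173 0.0196]
   up 86 y [-0.0148  0.0087] top z [0.0127 0.0168 0.0181]
top 835 x [-0.0775  0.0815] y [-0.0274  0.0278]
   low 126 y [-0.0149  0.0117] top z [0.0114 0.0151 0.0169]
   mid 431 y [-0.0267  0.0262] top z [0.0104 0.0152 0.0177]
   up 147 y [-0.0155  0.0109] top z [0.0121 0.0158 0.0168]
top6 [373. 230.] 388 [ 0.5261 -0.1614  0.1009  0.0399  9.714 ]
top6 [460. 250.] 504 [ 4.40500e-01 -4.00300e-01  3.98000e-02  1.28900e-01  8.39934e+01]
side6 [329. 315.] 380 [ 0.5256 -0.1591  0.0988  0.038   9.6694]
side6 [314. 406.] 737 [ 4.41300e-01 -3.98700e-01  4.16000e-02  1.28400e-01  8.46391e+01]
over 20 d [-0.05  0.9   0.21] w [ 0.02 -0.28  0.02]
```

View pics/crop6.png

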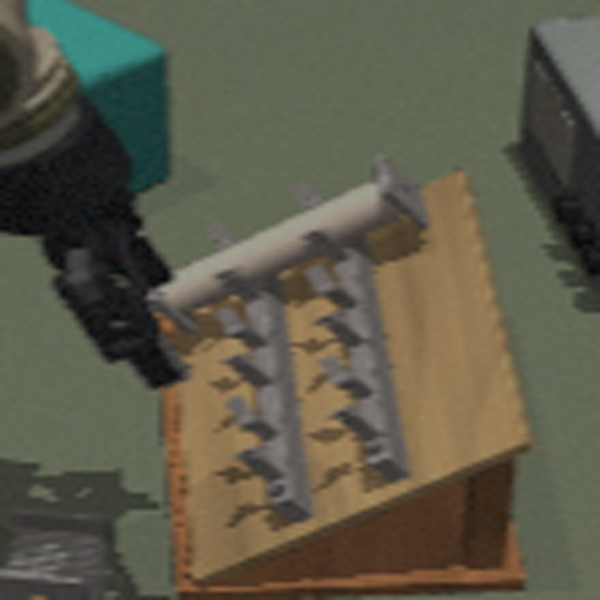

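The crop shows the long holder lying inside both left clips, with jaw tips on both sides at (220,235)/(230,290) and (305,200)/(320,250). It measures level, at home depth and about 2 mm off centre. Next is the medium holder.

```bash
python3 -m pendant '[{"dx":-0.05,"dy":0.9,"dz":0.21,"wx":0.02,"wy":-0.28,"wz":0.02,"fingers":-1},{"dx":-0.05,"dy":0.9,"dz":0.21,"wx":0.02,"wy":-0.28,"wz":0.02,"fingers":-1},{"dx":-0.05,"dy":0.9,"dz":0.21,"wx":0.02,"wy":-0.28,"wz":0.02,"fingers":-1},{"dx":-0.05,"dy":0.9,"dz":0.21,"wx":0.02,"wy":-0.28,"wz":0.02,"fingers":-1},{"dx":-0.05,"dy":0.9,"dz":0.21,"wx":0.02,"wy":-0.28,"wz":0.02,"fingers":-1},{"dx":-0.05,"dy":0.9,"dz":0.21,"wx":0.02,"wy":-0.28,"wz":0.02,"fingers":-1},{"dx":-0.05,"dy":0.9,"dz":0.21,"wx":0.02,"wy":-0.28,"wz":0.02,"fingers":-1},{"dx":-0.05,"dy":0.9,"dz":0.21,"wx":0.02,"wy":-0.28,"wz":0.02,"fingers":-1},{"dx":-0.05,"dy":0.9,"dz":0.21,"wx":0.02,"wy":-0.28,"wz":0.02,"fingers":-1},{"dx":-0.05,"dy":0.9,"dz":0.21,"wx":0.02,"wy":-0.28,"wz":0.02,"fingers":-1}]'
python3 -m pendant '[{"dx":-0.05,"dy":0.9,"dz":0.21,"wx":0.02,"wy":-0.28,"wz":0.02,"fingers":-1},{"dx":-0.05,"dy":0.9,"dz":0.21,"wx":0.02,"wy":-0.28,"wz":0.02,"fingers":-1},{"dx":-0.05,"dy":0.9,"dz":0.21,"wx":0.02,"wy":-0.28,"wz":0.02,"fingers":-1},{"dx":-0.05,"dy":0.9,"dz":0.21,"wx":0.02,"wy":-0.28,"wz":0.02,"fingers":-1},{"dx":-0.05,"dy":0.9,"dz":0.21,"wx":0.02,"wy":-0.28,"wz":0.02,"fingers":-1},{"dx":-0.05,"dy":0.9,"dz":0.21,"wx":0.02,"wy":-0.28,"wz":0.02,"fingers":-1},{"dx":-0.05,"dy":0.9,"dz":0.21,"wx":0.02,"wy":-0.28,"wz":0.02,"fingers":-1},{"dx":-0.05,"dy":0.9,"dz":0.21,"wx":0.02,"wy":-0.28,"wz":0.02,"fingers":-1},{"dx":-0.05,"dy":0.9,"dz":0.21,"wx":0.02,"wy":-0.28,"wz":0.02,"fingers":-1},{"dx":0,"dy":0,"dz":0,"wx":0,"wy":0,"wz":0,"fingers":-1}]'
python3 - <<'E'
from h import *
D=down(-6);c=np.array([.441,-.3993,0])
p,M=cur();print(p.round(4))
chain([("down",c+[0,0,.028],D,7)])
E
```

```text
t: 12.85
eef_pos: [0.471, -0.176, 0.1799]
tool_rot: [0.01, 0.994, -0.048, 0.098]
force: [0.3, 0.6, -0.8]
finger_gap: 1.003
gripper_force: 0.0
t: 13.85
eef_pos: [0.4448, -0.3784, 0.1319]
tool_rot: [-0.001, 0.998, -0.055, 0.01]
force: [-0.4, -0.1, -0.4]
finger_gap: 1.001
gripper_force: 0.0
[ 0.4448 -0.3784  0.1319]
down 7 d [-0.02  0.12  0.59] w [-0.01 -0.04 -0.01]
```

```bash
python3 -m pendant '[{"dx":-0.05,"dy":0.42,"dz":0.2,"wx":-0.03,"wy":-0.14,"wz":-0.04,"fingers":-1},{"dx":-0.05,"dy":0.42,"dz":0.5,"wx":-0.03,"wy":-0.14,"wz":-0.03,"fingers":-1},{"dx":0,"dy":0,"dz":0.85,"wx":0,"wy":0,"wz":0,"fingers":-1},{"dx":0,"dy":0,"dz":0.85,"wx":0,"wy":0,"wz":0,"fingers":-1},{"dx":0,"dy":0,"dz":0.85,"wx":0,"wy":0,"wz":0,"fingers":-1},{"dx":0,"dy":0,"dz":0.55,"wx":0,"wy":0,"wz":0,"fingers":-1},{"dx":0,"dy":0,"dz":0.3,"wx":0,"wy":0,"wz":0,"fingers":-1},{"dx":0,"dy":0,"dz":0,"wx":0,"wy":0,"wz":0,"fingers":-1},{"dx":0,"dy":0,"dz":0,"wx":0,"wy":0,"wz":0,"fingers":1},{"dx":0,"dy":0,"dz":0,"wx":0,"wy":0,"wz":0,"fingers":1}]'
python3 - <<'E'
from h import *
D=down(-6)
p,M=cur();print(p.round(4),R.from_matrix(M.T@D).as_rotvec().round(4),read_state()["force"].round(1))
E
```

```text
t: 14.85
eef_pos: [0.4404, -0.3985, 0.0309]
tool_rot: [0.001, 0.999, -0.052, 0.001]
force: [-0.1, -0.5, 0.0]
finger_gap: 0.692
gripper_force: 0.0
[ 0.4404 -0.3985  0.0309] [ 0.0026 -0.003  -0.0001] [-0.1 -0.5  0. ]
```

```bash
python3 -m pendant '[{"dx":0,"dy":0,"dz":0.05,"wx":0,"wy":0,"wz":0,"fingers":1},{"dx":0,"dy":0,"dz":0,"wx":0,"wy":0,"wz":0,"fingers":1},{"dx":0,"dy":0,"dz":0,"wx":0,"wy":0,"wz":0,"fingers":1},{"dx":0,"dy":0,"dz":-0.5,"wx":0,"wy":0,"wz":0,"fingers":1},{"dx":0,"dy":0,"dz":-1,"wx":0,"wy":0,"wz":0,"fingers":1},{"dx":0,"dy":0,"dz":-1,"wx":0,"wy":0,"wz":0,"fingers":1},{"dx":0,"dy":0,"dz":-1,"wx":0,"wy":0,"wz":0,"fingers":1},{"dx":0,"dy":0,"dz":-1,"wx":0,"wy":0,"wz":0,"fingers":1},{"dx":0,"dy":0,"dz":-1,"wx":0,"wy":0,"wz":0,"fingers":1},{"dx":0,"dy":0,"dz":-1,"wx":0,"wy":0,"wz":0,"fingers":1}]'
python3 -m pendant '[{"dx":0,"dy":0,"dz":-1,"wx":0,"wy":0,"wz":0,"fingers":1},{"dx":0,"dy":-0.4,"dz":-0.9,"wx":0,"wy":0,"wz":0,"fingers":1},{"dx":0,"dy":-0.8,"dz":-0.5,"wx":0,"wy":0,"wz":0,"fingers":1},{"dx":0,"dy":-0.9,"dz":0,"wx":0,"wy":0,"wz":0,"fingers":1},{"dx":0,"dy":-0.9,"dz":0,"wx":0,"wy":0,"wz":0,"fingers":1},{"dx":0,"dy":-0.9,"dz":0,"wx":0,"wy":0,"wz":0,"fingers":1},{"dx":0,"dy":-0.9,"dz":0,"wx":0,"wy":0,"wz":0,"fingers":1},{"dx":0,"dy":-0.9,"dz":0,"wx":0,"wy":0,"wz":0,"fingers":1},{"dx":0,"dy":-0.9,"dz":0,"wx":0,"wy":0,"wz":0,"fingers":1},{"dx":0,"dy":-0.9,"dz":0,"wx":0,"wy":0,"wz":0,"fingers":1}]'
python3 - <<'E'
from h import *
p,M=cur();print(p.round(4))
chain([("carry",ST["middle"]+F[:,2]*.10,RS,18)])
E
```

```text
t: 15.85
eef_pos: [0.4396, -0.3976, 0.193]
tool_rot: [0.001, 0.999, -0.052, 0.001]
force: [0.1, -0.5, -1.6]
finger_gap: 0.333
gripper_force: 59.3
t: 16.85
eef_pos: [0.4589, -0.2091, 0.251]
tool_rot: [0.0, 0.999, -0.052, 0.001]
force: [0.6, -0.5, -1.7]
finger_gap: 0.331
gripper_force: 59.3
[ 0.4589 -0.2091  0.251 ]
carry 18 d [ 0.   -0.84  0.14] w [-0.01  0.49  0.02]
```

```bash
python3 -m pendant '[{"dx":0,"dy":-0.84,"dz":0.14,"wx":-0.01,"wy":0.49,"wz":0.02,"fingers":1},{"dx":0,"dy":-0.84,"dz":0.14,"wx":-0.01,"wy":0.49,"wz":0.02,"fingers":1},{"dx":0,"dy":-0.84,"dz":0.14,"wx":-0.01,"wy":0.49,"wz":0.02,"fingers":1},{"dx":0,"dy":-0.84,"dz":0.14,"wx":-0.01,"wy":0.49,"wz":0.02,"fingers":1},{"dx":0,"dy":-0.84,"dz":0.14,"wx":-0.01,"wy":0.49,"wz":0.02,"fingers":1},{"dx":0,"dy":-0.84,"dz":0.14,"wx":-0.01,"wy":0.49,"wz":0.02,"fingers":1},{"dx":0,"dy":-0.84,"dz":0.14,"wx":-0.01,"wy":0.49,"wz":0.02,"fingers":1},{"dx":0,"dy":-0.84,"dz":0.14,"wx":-0.01,"wy":0.49,"wz":0.02,"fingers":1},{"dx":0,"dy":-0.84,"dz":0.14,"wx":-0.01,"wy":0.49,"wz":0.02,"fingers":1},{"dx":0,"dy":-0.84,"dz":0.14,"wx":-0.01,"wy":0.49,"wz":0.02,"fingers":1}]'
python3 -m pendant '[{"dx":0,"dy":-0.84,"dz":0.14,"wx":-0.01,"wy":0.49,"wz":0.02,"fingers":1},{"dx":0,"dy":-0.84,"dz":0.14,"wx":-0.01,"wy":0.49,"wz":0.02,"fingers":1},{"dx":0,"dy":-0.84,"dz":0.14,"wx":-0.01,"wy":0.49,"wz":0.02,"fingers":1},{"dx":0,"dy":-0.84,"dz":0.14,"wx":-0.01,"wy":0.49,"wz":0.02,"fingers":1},{"dx":0,"dy":-0.84,"dz":0.14,"wx":-0.01,"wy":0.49,"wz":0.02,"fingers":1},{"dx":0,"dy":-0.84,"dz":0.14,"wx":-0.01,"wy":0.49,"wz":0.02,"fingers":1},{"dx":0,"dy":-0.7,"dz":0.14,"wx":-0.01,"wy":0.49,"wz":0.02,"fingers":1},{"dx":0,"dy":0,"dz":0,"wx":0,"wy":0,"wz":0,"fingers":1},{"dx":0,"dy":0,"dz":0,"wx":0,"wy":0,"wz":0,"fingers":1},{"dx":0,"dy":0,"dz":0,"wx":0,"wy":0,"wz":0,"fingers":1}]'
python3 - <<'E'
from h import *
p,M=cur();print("tcp in st",((p-ST["middle"])@F).round(4))
chain([("pre",ST["middle"]+F[:,2]*.034,RS,6)])
hold("middle","7")
E
```

```text
t: 17.85
eef_pos: [0.487, -0.0016, 0.2156]
tool_rot: [0.013, 0.983, -0.058, 0.171]
force: [0.2, -0.2, -1.6]
finger_gap: 0.327
gripper_force: 59.2
t: 18.85
eef_pos: [0.516, 0.1371, 0.1932]
tool_rot: [0.022, 0.956, -0.062, 0.287]
force: [0.5, 0.4, -1.0]
finger_gap: 0.329
gripper_force: 59.4
tcp in st [-0.0016 -0.0284  0.1022]
pre 6 d [ 0.02 -0.19  0.45] w [0.01 0.07 0.02]
side 78 x [-0.0347  0.0662] y [-0.0293  0.0256]
   mid 54 y [-0.0289  0.0243] top z [0.0108 0.1072 0.1094]
   up 11 y [-0.0286 -0.0115] top z [0.105  0.1067 0.107 ]
top 330 x [-0.0335  0.0649] y [-0.0295  0.0295]
   mid 234 y [-0.0289  0.0278] top z [0.0101 0.1057 0.1072]
   up 44 y [-0.0294 -0.0161] top z [0.1021 0.1066 0.1076]
```

```bash
python3 -m pendant '[{"dx":0.04,"dy":-0.38,"dz":0,"wx":0.02,"wy":0.14,"wz":0.04,"fingers":1},{"dx":0.04,"dy":-0.38,"dz":0,"wx":0.02,"wy":0.14,"wz":0.04,"fingers":1},{"dx":0.04,"dy":-0.38,"dz":0.1,"wx":0.02,"wy":0.14,"wz":0.04,"fingers":1},{"dx":0,"dy":0,"dz":0.4,"wx":0,"wy":0,"wz":0,"fingers":1},{"dx":0,"dy":0,"dz":0.5,"wx":0,"wy":0,"wz":0,"fingers":1},{"dx":0,"dy":0,"dz":0.5,"wx":0,"wy":0,"wz":0,"fingers":1},{"dx":0,"dy":0,"dz":0.5,"wx":0,"wy":0,"wz":0,"fingers":1},{"dx":0,"dy":0,"dz":0.4,"wx":0,"wy":0,"wz":0,"fingers":1},{"dx":0,"dy":0,"dz":0.25,"wx":0,"wy":0,"wz":0,"fingers":1},{"dx":0,"dy":0,"dz":0,"wx":0,"wy":0,"wz":0,"fingers":1}]'
python3 - <<'E'
from h import *
p,M=cur();print("tcp in st",((p-ST["middle"])@F).round(4),R.from_matrix(M.T@RS).as_rotvec().round(4),"force st",(read_state()["force"]@F).round(1))
hold("middle","8",.06)
E
```

```text
t: 19.95
eef_pos: [0.5606, 0.1602, 0.1394]
tool_rot: [0.019, 0.951, -0.065, 0.3]
force: [0.9, 0.0, -1.8]
finger_gap: 0.33
gripper_force: 59.4
tcp in st [0.0011 0.0005 0.0346] [-0.0016 -0.0002 -0.0013] force st [-0.3  0.2 -2. ]
side 150 x [-0.0264  0.068 ] y [-0.0287  0.0166]
   mid 75 y [-0.0276  0.0061] top z [0.0371 0.041  0.0423]
   up 56 y [-0.0164  0.0035] top z [0.0367 0.0411 0.0426]
top 402 x [-0.0015  0.0681] y [-0.0271  0.0276]
   mid 223 y [-0.0263  0.0253] top z [0.0339 0.04   0.0418]
   up 98 y [-0.0151  0.0115] top z [0.0372 0.0409 0.0426]
```

```bash
python3 -m pendant '[{"dx":-0.1,"dy":0,"dz":0.16,"wx":0,"wy":0,"wz":0,"fingers":1},{"dx":0,"dy":0,"dz":0.16,"wx":0,"wy":0,"wz":0,"fingers":1},{"dx":0,"dy":0,"dz":0.16,"wx":0,"wy":0,"wz":0,"fingers":1},{"dx":0,"dy":0,"dz":0.16,"wx":0,"wy":0,"wz":0,"fingers":1},{"dx":0,"dy":0,"dz":0.16,"wx":0,"wy":0,"wz":0,"fingers":1},{"dx":0,"dy":0,"dz":0.12,"wx":0,"wy":0,"wz":0,"fingers":1},{"dx":0,"dy":0,"dz":0.12,"wx":0,"wy":0,"wz":0,"fingers":1},{"dx":0,"dy":0,"dz":0.08,"wx":0,"wy":0,"wz":0,"fingers":1},{"dx":0,"dy":0,"dz":0,"wx":0,"wy":0,"wz":0,"fingers":1},{"dx":0,"dy":0,"dz":0,"wx":0,"wy":0,"wz":0,"fingers":1}]'
python3 - <<'E'
from h import *
p,M=cur();print("tcp in st",((p-ST["middle"])@F).round(4),"force st",(read_state()["force"]@F).round(1))
hold("middle","9",.06)
E
```

```text
t: 21.05
eef_pos: [0.5738, 0.1589, 0.1178]
tool_rot: [0.019, 0.951, -0.065, 0.302]
force: [-17.7, 0.3, 19.5]
finger_gap: 0.33
gripper_force: 62.5
tcp in st [-0.0004  0.001   0.0094] force st [-3.2 -2.1 26.1]
side 130 x [0.006  0.0672] y [-0.0284  0.0207]
   mid 63 y [-0.0278  0.0182] top z [0.0136 0.0173 0.0191]
   up 50 y [-0.0131  0.0047] top z [0.0133 0.0166 0.0178]
top 391 x [-0.0022  0.0663] y [-0.0275  0.0274]
   mid 226 y [-0.0264  0.0247] top z [0.0103 0.0151 0.0187]
   up 92 y [-0.0156  0.0131] top z [0.0116 0.0152 0.0162]
```

```bash
python3 -m pendant '[{"dx":0,"dy":0,"dz":0.05,"wx":0,"wy":0,"wz":0,"fingers":1},{"dx":0,"dy":0,"dz":0.05,"wx":0,"wy":0,"wz":0,"fingers":1},{"dx":0,"dy":0,"dz":0,"wx":0,"wy":0,"wz":0,"fingers":1},{"dx":0,"dy":0,"dz":0,"wx":0,"wy":0,"wz":0,"fingers":1},{"dx":0,"dy":0,"dz":-0.12,"wx":0,"wy":0,"wz":0,"fingers":1},{"dx":0,"dy":0,"dz":0,"wx":0,"wy":0,"wz":0,"fingers":-0.4},{"dx":0,"dy":0,"dz":0,"wx":0,"wy":0,"wz":0,"fingers":-0.4},{"dx":0,"dy":0,"dz":0,"wx":0,"wy":0,"wz":0,"fingers":-0.4},{"dx":0,"dy":0,"dz":-0.2,"wx":0,"wy":0,"wz":0,"fingers":-0.4},{"dx":0,"dy":0,"dz":-0.6,"wx":0,"wy":0,"wz":0,"fingers":-0.4}]'
python3 -m pendant '[{"dx":0,"dy":0,"dz":-1,"wx":0,"wy":0,"wz":0,"fingers":-0.7},{"dx":0,"dy":0.3,"dz":-1,"wx":0,"wy":0,"wz":0,"fingers":-1},{"dx":0,"dy":0.6,"dz":-1,"wx":0,"wy":0,"wz":0,"fingers":-1},{"dx":0,"dy":0.8,"dz":-0.5,"wx":0,"wy":-0.4,"wz":-0.1,"fingers":-1},{"dx":0,"dy":0.8,"dz":0,"wx":0,"wy":-0.4,"wz":-0.1,"fingers":-1},{"dx":0,"dy":0.8,"dz":0,"wx":0,"wy":-0.6,"wz":-0.2,"fingers":-1},{"dx":0,"dy":0.8,"dz":0,"wx":0,"wy":-0.6,"wz":-0.2,"fingers":-1},{"dx":0,"dy":0.8,"dz":0,"wx":0,"wy":-0.6,"wz":-0.2,"fingers":-1},{"dx":0,"dy":0.8,"dz":0,"wx":0,"wy":-0.6,"wz":-0.2,"fingers":-1},{"dx":0,"dy":0,"dz":0,"wx":0,"wy":0,"wz":0,"fingers":-1}]'
python3 - <<'E'
from h import *
hold("middle","10",.06)
c=np.array([.5259,-.1603,0]);D=down(9.7)
p,M=cur();print(p.round(4))
chain([("over",c+[0,0,.12],D,12)])
E
```

```text
t: 22.15
eef_pos: [0.5625, 0.16, 0.1319]
tool_rot: [0.019, 0.951, -0.065, 0.3]
force: [0.6, -0.2, -0.2]
finger_gap: 0.702
gripper_force: 0.0
t: 23.15
eef_pos: [0.4966, 0.0236, 0.206]
tool_rot: [0.023, 0.98, -0.034, 0.193]
force: [0.2, 0.9, -0.4]
finger_gap: 1.001
gripper_force: 0.0
side 300 x [-0.0586  0.0661] y [-0.0287  0.0188]
   low 33 y [-0.0155  0.0031] top z [0.013  0.0163 0.0182]
   mid 179 y [-0.0273  0.0178] top z [0.0131 0.0172 0.0185]
   up 49 y [-0.0146  0.0059] top z [0.0135 0.017  0.0186]
top 733 x [-0.0632  0.0663] y [-0.0287  0.0276]
   low 75 y [-0.0146  0.0128] top z [0.0116 0.0156 0.0168]
   mid 428 y [-0.027   0.0268] top z [0.0105 0.0158 0.0174]
   up 90 y [-0.0157  0.013 ] top z [0.0111 0.0151 0.0158]
[0.4959 0.0253 0.2054]
over 12 d [0.01 0.61 0.31] w [ 0.09 -0.46 -0.28]
```

```bash
python3 -m pendant '[{"dx":0.01,"dy":0.73,"dz":0.37,"wx":0.1,"wy":-0.55,"wz":-0.34,"fingers":-1},{"dx":0.01,"dy":0.73,"dz":0.37,"wx":0.1,"wy":-0.55,"wz":-0.34,"fingers":-1},{"dx":0.01,"dy":0.73,"dz":0.37,"wx":0.1,"wy":-0.55,"wz":-0.34,"fingers":-1},{"dx":0.01,"dy":0.73,"dz":0.37,"wx":0.1,"wy":-0.55,"wz":-0.34,"fingers":-1},{"dx":0.01,"dy":0.73,"dz":0.37,"wx":0.1,"wy":-0.55,"wz":-0.34,"fingers":-1},{"dx":0.01,"dy":0.73,"dz":0.37,"wx":0.1,"wy":-0.55,"wz":-0.34,"fingers":-1},{"dx":0.01,"dy":0.73,"dz":0.37,"wx":0.1,"wy":-0.55,"wz":-0.34,"fingers":-1},{"dx":0.01,"dy":0.73,"dz":0.37,"wx":0.1,"wy":-0.55,"wz":-0.34,"fingers":-1},{"dx":0.01,"dy":0.73,"dz":0.37,"wx":0.1,"wy":-0.55,"wz":-0.34,"fingers":-1},{"dx":0.01,"dy":0.73,"dz":0.37,"wx":0.1,"wy":-0.55,"wz":-0.34,"fingers":-1}]'
python3 - <<'E'
from h import *
c=np.array([.5259,-.1603,0]);D=down(9.7)
p,M=cur();print(p.round(4))
chain([("over",c+[0,0,.09],D,2),("down",c+[0,0,.028],D,4)])
E
```

```text
t: 24.25
eef_pos: [0.5247, -0.1585, 0.1208]
tool_rot: [0.004, 0.996, 0.086, -0.002]
force: [-1.0, -0.2, 0.5]
finger_gap: 1.0
gripper_force: 0.0
[ 0.5247 -0.1585  0.1208]
over 2 d [0.02 0.04 0.62] w [0.05 0.03 0.02]
down 4 d [ 0.   -0.    0.62] w [0. 0. 0.]
```

```bash
python3 -m pendant '[{"dx":0.02,"dy":0.04,"dz":0.62,"wx":0.05,"wy":0.03,"wz":0.02,"fingers":-1},{"dx":0.02,"dy":0.04,"dz":0.62,"wx":0.05,"wy":0.03,"wz":0.02,"fingers":-1},{"dx":0,"dy":0,"dz":0.8,"wx":0,"wy":0,"wz":0,"fingers":-1},{"dx":0,"dy":0,"dz":0.8,"wx":0,"wy":0,"wz":0,"fingers":-1},{"dx":0,"dy":0,"dz":0.55,"wx":0,"wy":0,"wz":0,"fingers":-1},{"dx":0,"dy":0,"dz":0.25,"wx":0,"wy":0,"wz":0,"fingers":-1},{"dx":0,"dy":0,"dz":0,"wx":0,"wy":0,"wz":0,"fingers":-1},{"dx":0,"dy":0,"dz":0,"wx":0,"wy":0,"wz":0,"fingers":-1},{"dx":0,"dy":0,"dz":0,"wx":0,"wy":0,"wz":0,"fingers":1},{"dx":0,"dy":0,"dz":0,"wx":0,"wy":0,"wz":0,"fingers":1}]'
python3 - <<'E'
from h import *
p,M=cur();print(p.round(4),R.from_matrix(M.T@down(9.7)).as_rotvec().round(4))
chain([("lift",p+[0,0,.2],M,9),("carry",ST["right"]+F[:,2]*.10,RS,15)])
E
```

```text
t: 25.25
eef_pos: [0.5262, -0.161, 0.031]
tool_rot: [0.001, 0.996, 0.084, 0.002]
force: [-0.3, -0.1, -0.5]
finger_gap: 0.691
gripper_force: 0.0
[ 0.5262 -0.161   0.031 ] [ 0.0016 -0.003  -0.0011]
lift 9 d [ 0.    0.   -0.89] w [0. 0. 0.]
carry 15 d [-0.05 -0.64  0.08] w [-0.09  0.58  0.28]
```

```bash
python3 -m pendant '[{"dx":0,"dy":0,"dz":0.08,"wx":0,"wy":0,"wz":0,"fingers":1},{"dx":0,"dy":0,"dz":0,"wx":0,"wy":0,"wz":0,"fingers":1},{"dx":0,"dy":0,"dz":0,"wx":0,"wy":0,"wz":0,"fingers":1},{"dx":0,"dy":0,"dz":-0.5,"wx":0,"wy":0,"wz":0,"fingers":1},{"dx":0,"dy":0,"dz":-1,"wx":0,"wy":0,"wz":0,"fingers":1},{"dx":0,"dy":0,"dz":-1,"wx":0,"wy":0,"wz":0,"fingers":1},{"dx":0,"dy":0,"dz":-1,"wx":0,"wy":0,"wz":0,"fingers":1},{"dx":0,"dy":0,"dz":-1,"wx":0,"wy":0,"wz":0,"fingers":1},{"dx":0,"dy":0,"dz":-1,"wx":0,"wy":0,"wz":0,"fingers":1},{"dx":0,"dy":0,"dz":-1,"wx":0,"wy":0,"wz":0,"fingers":1}]'
python3 -m pendant '[{"dx":0,"dy":0,"dz":-1,"wx":0,"wy":0,"wz":0,"fingers":1},{"dx":0,"dy":0,"dz":-0.6,"wx":0,"wy":0,"wz":0,"fingers":1},{"dx":-0.05,"dy":-0.64,"dz":0.08,"wx":-0.09,"wy":0.58,"wz":0.28,"fingers":1},{"dx":-0.05,"dy":-0.64,"dz":0.08,"wx":-0.09,"wy":0.58,"wz":0.28,"fingers":1},{"dx":-0.05,"dy":-0.64,"dz":0.08,"wx":-0.09,"wy":0.58,"wz":0.28,"fingers":1},{"dx":-0.05,"dy":-0.64,"dz":0.08,"wx":-0.09,"wy":0.58,"wz":0.28,"fingers":1},{"dx":-0.05,"dy":-0.64,"dz":0.08,"wx":-0.09,"wy":0.58,"wz":0.28,"fingers":1},{"dx":-0.05,"dy":-0.64,"dz":0.08,"wx":-0.09,"wy":0.58,"wz":0.28,"fingers":1},{"dx":-0.05,"dy":-0.64,"dz":0.08,"wx":-0.09,"wy":0.58,"wz":0.28,"fingers":1},{"dx":0,"dy":0,"dz":0,"wx":0,"wy":0,"wz":0,"fingers":1}]'
python3 - <<'E'
from h import *
p,M=cur();print(p.round(4))
chain([("carry",ST["right"]+F[:,2]*.10,RS,8)])
E
```

```text
t: 26.25
eef_pos: [0.5253, -0.1608, 0.1926]
tool_rot: [0.0, 0.996, 0.084, 0.001]
force: [0.7, 0.0, -2.3]
finger_gap: 0.331
gripper_force: 59.3
t: 27.25
eef_pos: [0.5052, -0.049, 0.2145]
tool_rot: [0.01, 0.99, 0.016, 0.143]
force: [0.1, -0.8, -2.5]
finger_gap: 0.332
gripper_force: 59.4
[ 0.5052 -0.049   0.2145]
carry 8 d [-0.04 -0.63  0.09] w [-0.09  0.58  0.28]
```

```bash
python3 -m pendant '[{"dx":-0.04,"dy":-0.63,"dz":0.09,"wx":-0.09,"wy":0.58,"wz":0.28,"fingers":1},{"dx":-0.04,"dy":-0.63,"dz":0.09,"wx":-0.09,"wy":0.58,"wz":0.28,"fingers":1},{"dx":-0.04,"dy":-0.63,"dz":0.09,"wx":-0.09,"wy":0.58,"wz":0.28,"fingers":1},{"dx":-0.04,"dy":-0.63,"dz":0.09,"wx":-0.09,"wy":0.58,"wz":0.28,"fingers":1},{"dx":-0.04,"dy":-0.63,"dz":0.09,"wx":-0.09,"wy":0.58,"wz":0.28,"fingers":1},{"dx":-0.04,"dy":-0.63,"dz":0.09,"wx":-0.09,"wy":0.58,"wz":0.28,"fingers":1},{"dx":-0.04,"dy":-0.63,"dz":0.09,"wx":-0.09,"wy":0.58,"wz":0.28,"fingers":1},{"dx":-0.04,"dy":-0.63,"dz":0.09,"wx":-0.09,"wy":0.58,"wz":0.28,"fingers":1},{"dx":0,"dy":0,"dz":0,"wx":0,"wy":0,"wz":0,"fingers":1},{"dx":0,"dy":0,"dz":0,"wx":0,"wy":0,"wz":0,"fingers":1}]'
python3 - <<'E'
from h import *
p,M=cur();print("tcp in st",((p-ST["right"])@F).round(4))
chain([("pre",ST["right"]+F[:,2]*.034,RS,6)])
hold("right","11")
E
```

```text
t: 28.25
eef_pos: [0.5127, 0.0743, 0.1927]
tool_rot: [0.021, 0.951, -0.063, 0.301]
force: [0.4, -0.7, -1.8]
finger_gap: 0.329
gripper_force: 59.5
tcp in st [ 0.0025 -0.0011  0.0988]
pre 6 d [-0.02 -0.01  0.43] w [ 0.   -0.01  0.01]
side 155 x [-0.0253  0.0527] y [-0.0248  0.0251]
   mid 113 y [-0.0229  0.0238] top z [0.0988 0.1056 0.1076]
   up 19 y [-0.0199  0.0023] top z [0.1034 0.1059 0.1065]
top 475 x [-0.0256  0.0535] y [-0.0291  0.0276]
   mid 326 y [-0.0269  0.025 ] top z [0.0947 0.104  0.1061]
   up 46 y [-0.0155  0.021 ] top z [0.1011 0.1058 0.1072]
```

```bash
python3 -m pendant '[{"dx":-0.06,"dy":-0.02,"dz":0.3,"wx":0,"wy":-0.02,"wz":0.02,"fingers":1},{"dx":-0.06,"dy":-0.02,"dz":0.35,"wx":0,"wy":-0.02,"wz":0.02,"fingers":1},{"dx":0,"dy":0,"dz":0.35,"wx":0,"wy":0,"wz":0,"fingers":1},{"dx":0,"dy":0,"dz":0.35,"wx":0,"wy":0,"wz":0,"fingers":1},{"dx":0,"dy":0,"dz":0.35,"wx":0,"wy":0,"wz":0,"fingers":1},{"dx":0,"dy":0,"dz":0.35,"wx":0,"wy":0,"wz":0,"fingers":1},{"dx":0,"dy":0,"dz":0.3,"wx":0,"wy":0,"wz":0,"fingers":1},{"dx":0,"dy":0,"dz":0.25,"wx":0,"wy":0,"wz":0,"fingers":1},{"dx":0,"dy":0,"dz":0,"wx":0,"wy":0,"wz":0,"fingers":1},{"dx":0,"dy":0,"dz":0,"wx":0,"wy":0,"wz":0,"fingers":1}]'
python3 - <<'E'
from h import *
p,M=cur();print("tcp in st",((p-ST["right"])@F).round(4),R.from_matrix(M.T@RS).as_rotvec().round(4),"force st",(read_state()["force"]@F).round(1))
hold("right","12",.06)
E
```

```text
t: 29.35
eef_pos: [0.5472, 0.0708, 0.1375]
tool_rot: [0.021, 0.951, -0.065, 0.3]
force: [0.5, 0.5, -1.2]
finger_gap: 0.333
gripper_force: 59.5
tcp in st [-0.0009  0.0001  0.0337] [ 0.0011 -0.0003 -0.0015] force st [-0.3  0.5 -1.2]
side 108 x [-0.0091  0.0503] y [-0.0255  0.0115]
   mid 80 y [-0.02    0.0042] top z [0.0372 0.0411 0.0422]
   up 9 y [-0.0096  0.0008] top z [0.0411 0.0423 0.0428]
top 319 x [-0.0032  0.0501] y [-0.0286  0.0276]
   mid 206 y [-0.0268  0.025 ] top z [0.0353 0.0398 0.041 ]
   up 25 y [-0.0143  0.026 ] top z [0.0356 0.0394 0.0414]
```

Same situation as the medium holder, so I use the same push, then release and retract after a check.

```bash
python3 -m pendant '[{"dx":0,"dy":0,"dz":0.16,"wx":0,"wy":0,"wz":0,"fingers":1},{"dx":0,"dy":0,"dz":0.16,"wx":0,"wy":0,"wz":0,"fingers":1},{"dx":0,"dy":0,"dz":0.16,"wx":0,"wy":0,"wz":0,"fingers":1},{"dx":0,"dy":0,"dz":0.16,"wx":0,"wy":0,"wz":0,"fingers":1},{"dx":0,"dy":0,"dz":0.16,"wx":0,"wy":0,"wz":0,"fingers":1},{"dx":0,"dy":0,"dz":0.12,"wx":0,"wy":0,"wz":0,"fingers":1},{"dx":0,"dy":0,"dz":0.12,"wx":0,"wy":0,"wz":0,"fingers":1},{"dx":0,"dy":0,"dz":0.08,"wx":0,"wy":0,"wz":0,"fingers":1},{"dx":0,"dy":0,"dz":0,"wx":0,"wy":0,"wz":0,"fingers":1},{"dx":0,"dy":0,"dz":0,"wx":0,"wy":0,"wz":0,"fingers":1}]'
python3 - <<'E'
from h import *
p,M=cur();print("tcp in st",((p-ST["right"])@F).round(4),"force st",(read_state()["force"]@F).round(1))
hold("right","13",.06)
E
```

```text
t: 30.45
eef_pos: [0.5621, 0.0692, 0.1171]
tool_rot: [0.021, 0.951, -0.065, 0.302]
force: [-29.4, 3.7, 35.5]
finger_gap: 0.331
gripper_force: 64.5
tcp in st [-0.0004  0.0005  0.0084] force st [-3.9 -0.3 46.1]
side 109 x [0.0061 0.0512] y [-0.0272  0.0231]
   mid 71 y [-0.0262  0.0218] top z [0.014  0.0181 0.0211]
   up 13 y [-0.0122  0.0058] top z [0.0149 0.0166 0.0176]
top 332 x [-0.0024  0.0507] y [-0.0284  0.0277]
   mid 225 y [-0.0266  0.0262] top z [0.0104 0.0151 0.0176]
   up 26 y [-0.0167  0.0139] top z [0.0116 0.0156 0.0179]
```

```bash
python3 -m pendant '[{"dx":0,"dy":0,"dz":-0.08,"wx":0,"wy":0,"wz":0,"fingers":1},{"dx":0,"dy":0,"dz":0,"wx":0,"wy":0,"wz":0,"fingers":-0.4},{"dx":0,"dy":0,"dz":0,"wx":0,"wy":0,"wz":0,"fingers":-0.4},{"dx":0,"dy":0,"dz":0,"wx":0,"wy":0,"wz":0,"fingers":-0.4},{"dx":0,"dy":0,"dz":0,"wx":0,"wy":0,"wz":0,"fingers":-0.4},{"dx":0,"dy":0,"dz":-0.2,"wx":0,"wy":0,"wz":0,"fingers":-0.4},{"dx":0,"dy":0,"dz":-0.6,"wx":0,"wy":0,"wz":0,"fingers":-0.4},{"dx":0,"dy":0,"dz":-1,"wx":0,"wy":0,"wz":0,"fingers":-0.4},{"dx":0,"dy":0,"dz":-1,"wx":0,"wy":0,"wz":0,"fingers":-0.4},{"dx":0,"dy":0,"dz":-1,"wx":0,"wy":0,"wz":0,"fingers":-0.4}]'
python3 -m pendant '[{"dx":0,"dy":0.8,"dz":-1,"wx":0,"wy":0,"wz":0,"fingers":-0.4},{"dx":0,"dy":0.8,"dz":-1,"wx":0,"wy":0,"wz":0,"fingers":-0.4},{"dx":0,"dy":0.8,"dz":-0.5,"wx":0,"wy":0,"wz":0,"fingers":-0.4},{"dx":0,"dy":0.8,"dz":0,"wx":0,"wy":0,"wz":0,"fingers":-0.4},{"dx":0,"dy":0.8,"dz":0,"wx":0,"wy":0,"wz":0,"fingers":-0.4},{"dx":0,"dy":0.8,"dz":0,"wx":0,"wy":0,"wz":0,"fingers":-0.4},{"dx":0,"dy":0.8,"dz":0,"wx":0,"wy":0,"wz":0,"fingers":-0.4},{"dx":0,"dy":0,"dz":0,"wx":0,"wy":0,"wz":0,"fingers":-0.4},{"dx":0,"dy":0,"dz":0,"wx":0,"wy":0,"wz":0,"fingers":-0.4},{"dx":0,"dy":0,"dz":0,"wx":0,"wy":0,"wz":0,"fingers":-0.4}]'
python3 - <<'E'
from h import *
for i,s in enumerate(("left","middle","right")): print(s);hold(s,f"e{i}",.06)
a=cv2.imread("pics/sidee2.png");b=cv2.resize(a[140:280,250:420],(730,600),interpolation=cv2.INTER_CUBIC);cv2.imwrite("pics/crope.png",b)
E
```

```text
t: 31.55
eef_pos: [0.5071, 0.0763, 0.1948]
tool_rot: [0.021, 0.951, -0.065, 0.3]
force: [0.6, 0.5, 0.5]
finger_gap: 0.693
gripper_force: 0.0
t: 32.55
eef_pos: [0.453, -0.0569, 0.2451]
tool_rot: [0.021, 0.951, -0.065, 0.3]
force: [-0.3, -0.1, 0.3]
finger_gap: 0.696
gripper_force: 0.0
left
side 370 x [-0.0761  0.081 ] y [-0.0274  0.022 ]
   low 70 y [-0.0162  0.0072] top z [0.0125 0.0161 0.0185]
   mid 170 y [-0.0261  0.0197] top z [0.0128 0.0168 0.0197]
   up 85 y [-0.0159  0.0076] top z [0.0133 0.0171 0.0186]
top 846 x [-0.0778  0.0816] y [-0.0276  0.0281]
   low 126 y [-0.0155  0.0109] top z [0.0109 0.0145 0.016 ]
   mid 438 y [-0.027   0.0267] top z [0.0102 0.0153 0.0182]
   up 149 y [-0.0158  0.0103] top z [0.0117 0.0151 0.0165]
middle
side 317 x [-0.0626  0.0656] y [-0.0282  0.0192]
   low 45 y [-0.0175  0.0026] top z [0.0136 0.0175 0.0181]
   mid 178 y [-0.0267  0.016 ] top z [0.0131 0.0172 0.0188]
   up 50 y [-0.0156  0.0075] top z [0.0139 0.0169 0.0192]
top 726 x [-0.0629  0.0661] y [-0.0287  0.0274]
   low 74 y [-0.0149  0.0149] top z [0.0116 0.0159 0.0173]
   mid 426 y [-0.0266  0.0264] top z [0.0105 0.0157 0.0189]
   up 86 y [-0.0157  0.0128] top z [0.0126 0.0154 0.0165]
right
side 264 x [-0.0492  0.0501] y [-0.0266  0.0226]
   low 14 y [-0.0099  0.0044] top z [0.0141 0.0157 0.0183]
   mid 187 y [-0.0218  0.018 ] top z [0.0137 0.0176 0.0196]
   up 11 y [-0.0145  0.0051] top z [0.0137 0.0148 0.0174]
top 610 x [-0.0496  0.0502] y [-0.0276  0.0277]
   low 24 y [-0.0169  0.0128] top z [0.0109 0.0174 0.0186]
   mid 415 y [-0.0265  0.0264] top z [0.0106 0.0156 0.0173]
   up 26 y [-0.0125  0.0164] top z [0.0126 0.0172 0.0181]
```

View pics/crope.png

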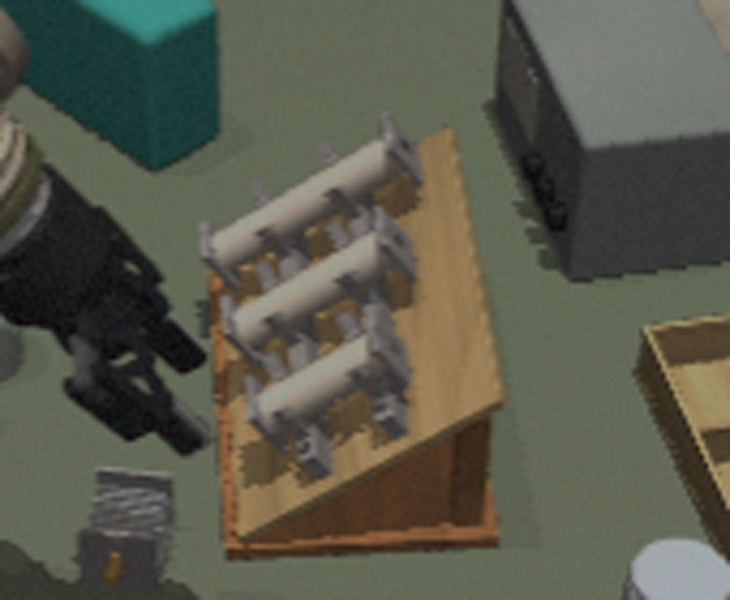

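The crop shows all three seated: long (300,205), medium (310,290), short (315,390). They are parallel up the slope at equal depth, the gripper is clear and the nearby bystanders are in place.

```bash
python3 -c "
from plant import *
print(hand_in())"
```

```text
the job is handed in; nothing more can be done
None
```

The long, medium and short holders are clicked into the left, middle and right stations; the last images show each one at home depth and centred to about 2 mm, and I handed the job in at about 33 s (no verdict came back).

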